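# Lay out the drug tray for an injection

## Robot

A 6-joint arm with a two-finger parallel gripper is mounted at the origin on the work surface. World frame = base frame: x ahead of the robot, y to its left, z up, the work surface at z = 0. Lengths are in m, angles in rad, forces in N, time in s.
With the tool pointing down it reaches from about 0.4 to 0.825 m from the base axis. Payload 7 kg.
Tool frame: the origin (TCP) lies at the centre of the arm's flange, where the gripper is bolted on; the fingertips stand 178 mm ahead of it and the grasp point (between the pads) lies 159 mm ahead of it; x points along the fingers, y is the direction in which the jaws open and shut, and the axes are right-handed (so a half turn about x gives the same grasp; the last joint's range is limited). The gripper opens to 88 mm and grips with 3 to 60 N. Pads are 19 mm wide; open, the fingers measure 130 mm over their backs; the gripper's body (78 mm by 193 mm) begins 47 mm behind the grasp point.
Start: joints at [-1.025, 0.359, 0.012, 0, -1.224, -0.288], TCP at [0.172, -0.653, 0.405] pointing down, gripper open.
Joint ranges: [-3.07, 3.07], [-1.43, 2.12], [-1.02, 1.25], [-3.03, 1.67], [-3.05, -0], [-3.03, 3.03]. Speed limits (rad/s): [2.39, 2.39, 3.01, 3.14, 3.14, 3.14].

## Interface

Orientations are given as [roll, pitch, yaw] about the fixed x, y, z axes, in that order (R = Rz(yaw) Ry(pitch) Rx(roll)).
In Python, from station import status, viewer, arm gives the robot as it stands. The module is installed in compiled form; this text tells all that it offers.
- The arm moves only by the tool apply_moves, never from a script. Its argument "commands" is a list of rows, each an object of numbers: "dx", "dy", "dz": the shift along the world's x, y, z in mm; "spin": the turn about the world's z in degrees; "hand": the closure, from 0 (fully open) to 1 (shut). A call has exactly 5 rows; each row shifts and turns the commanded pose from where the row before left it; what a row does not reach is not made up. A row lasts 1/8 s, in which the tool goes at most 62.5 mm and 10.7 degrees, less where a joint would pass 70% of its speed; a pose out of reach is approached as far as the arm can. A call is refused whole if a number of a shift passes 62.5 or a number of a turn 10.7, either way. A call with a gripper value outside its range is refused whole. The fingers move at their own pace and stop on an object; "grip_force" is the grip in N (left out, the last holds). Time passes only in rows, so rows that do not move let the fingers close, or fill a call up. It gives the time, the measured TCP pose, the force and the opening at its end, in the units of the state.
- status.get_state(): the state, without advancing time (a new reading comes with each control period).
- viewer.grab_frame(name): name is "side" or "top" or "wrist"; returns the picture (420x560x3 uint8, red, green, blue); there is no depth.
- viewer.camera_info(name): a dict with "fx", "fy", "cx", "cy" (pixels), "eye" and "attitude" of the camera in the world; the wrist camera has in their place "T_tool_cam" (4x4, takes a point from camera to tool coordinates, whose origin is the TCP and whose axes are the tool frame's). Camera axes: x right, y up, looking along -z (the intrinsics and any distortion apply to the point x, -y, -z); pixel columns grow to the right and rows downward; lengths in m; the calibration is good to about 2 mm. A picture is of the moment at which its call begins: read the wrist's pose just before it. camera_info takes no time and is no camera call.
- arm.job_done(): hands the job in, once; it reports no verdict.
The state is a dict: "t": time; "q": joint angles; "qd": joint speeds; "joint_efforts": joint torques, N m; "eef_pos": TCP position; "ee_rot": TCP orientation; "force": force on the tool from outside, world axes, zero at the start; "moment": the same for the moment, N m; "width": finger opening in m.
Only numpy, scipy, OpenCV 4.12 (cv2) and the standard library are available. Lean on these libraries where they do the work, as an engineer would, in place of code of your own. Each camera call takes 0.05 s, during which the arm holds its last target.

## Task

Lay out the grey drug tray for an injection. In the three back pockets stand the steel pot at the end nearer the yellow sharps bin, the large vial at the other end and the small vial between them, each in the middle of its pocket; in the long front trough lay the large vial's carton, label up and lengthwise, straight in front of the large vial, and beside it the syringe, lengthwise, in front of the small vial and the pot, centred on the wall between their pockets. Set everything down gently without dropping it or tipping the vials over, and leave the sharps bin and the other things on the counter where they are.

Things in the scene. Friction and masses are not known exactly. Their poses are not given: they have to be found in the camera images.
- tray: Grey tray, fixed, 180 (x) by 280 mm (y). Origin: centre of underside; x to its back (away from robot), y to robot's left. Floor 3 mm thick; outer walls 18 mm high, rim to 20 mm, 8 mm out; inner walls 12 mm high, 3 thick. Back: 3 pockets 85 (x) by 88 mm (y), middles at x 43.5, y -91, 0, 91 mm; walls between at y -45.5, 45.5. Front: one open trough 85 by 272 mm, middle line x -43.5 mm.
- vial_large: Large injection vial of amber glass with paper label and aluminium crimp cap, upright: 37 mm diameter up to 42 mm, then a narrower neck and cap (24 mm), 63 mm high in all, 70 g. Origin: centre of its underside, z up along its axis. It starts on a teal bench mat 2 mm thick.
- vial_small: Small injection vial of clear glass with paper label and aluminium crimp cap, upright: 24 mm diameter up to 27 mm, then neck and cap (17 mm), 48 mm high in all, 28 g. Origin: centre of its underside, z up along its axis. It starts on a teal bench mat 2 mm thick.
- pot: Small open stainless steel pot (gallipot), round: 60 mm outside diameter from 20 mm up to the rim at 40 mm, narrowing to 46 mm at the foot, 60 g. Origin: centre of its underside, z up along its axis. It starts on a teal bench mat 2 mm thick.
- carton: Closed white carton of the large vial, lying: 40 mm (its x) by 70 mm (its y, its length) by 40 mm high, blue label panel on top, 18 g. Origin: centre of its underside, z up. It starts on a teal bench mat 2 mm thick.
- syringe: Clear syringe, white plunger, lying along its x axis, 140 mm long: capped nozzle x 58 to 70 mm, barrel 21 mm diameter x -35 to 58, finger wings 32 mm wide at x -36 (they stop it rolling), thumb disc at x -70. Origin: half-way along, on the underside of the barrel (barrel axis 10.5 mm above), z up; 22 g. In the tray either end may point either way. It starts on a teal bench mat 2 mm thick.
- sharps_bin: Round yellow sharps bin with red lid, 102 mm diameter, 124 mm high, standing on the counter far to the left or right. Origin: centre of its underside. It must stay where it is; it tells which end of the tray is the pot's.
- pump_bottle: White and blue pump bottle of hand rub, 68 mm diameter, 178 mm high, on the counter on the side away from the sharps bin. Origin: centre of its underside. Leave alone.
- tape_roll: Roll of white tape lying flat at the back of the counter, 68 mm diameter, 25 mm high. Origin: centre of its underside. Leave alone.
- tablet_jar: White tablet jar at the back of the counter, 52 mm diameter, 85 mm high. Origin: centre of its underside. Leave alone.
Things that resemble listed ones, but are neither listed nor needed, are in the scene too. Of the things that look like the syringe, take the one that is farthest to the robot's right at the start.

How it is judged:
By the outcome, as a careful person would: the job done as asked, in the order asked, and still so for the second after the job is handed in, with the robot touching nothing.
It also fails if it takes over 144 s, if anything falls off the work surface, if the arm or the gripper's body presses on something with over 40 N, if the wrist force passes 120 N, or if a joint passes its speed limit or range.

## Working session

There is one attempt and no reset: what is moved stays moved. The work goes in short steps, Python scripts to look and compute and a tool call to move; the robot and the scene stay as the last step left them, time stands still between calls to the robot, and variables do not carry over. Pictures are saved under pics/ and viewed, and the job is handed in when it is done.

Besides the shell and the picture viewer there is one more tool, called after ">>>" as name(argument=value, ...), one argument or row to a line, values as JSON. apply_moves: Moves the arm, as the interface text tells. Its arguments: {"type":"object","properties":{"commands":{"type":"array","items":{"type":"object","properties":{"dx":{"type":"number"},"dy":{"type":"number"},"dz":{"type":"number"},"spin":{"type":"number"},"hand":{"type":"number"}}}},"grip_force":{"type":"number"}},"required":["commands"]}

```bash
mkdir -p pics; python3 - <<'E'
from station import status, viewer, arm
import cv2,json
s=status.get_state(); print(s)
for n in ("top","side","wrist"):
    im=viewer.grab_frame(n); cv2.imwrite(f"pics/{n}0.png",im[:,:,::-1]); print(n,viewer.camera_info(n))
E
```

```text
{'t': 0.0, 'q': array([-1.02491692e+00,  3.59407831e-01,  1.10499033e-02, -3.52433259e-04,
       -1.22409592e+00, -2.88080446e-01]), 'qd': array([-8.60445810e-04, -9.30420188e-04,  1.74134630e-04,  9.08668454e-04,
        1.42598597e-03,  2.52283277e-06]), 'joint_efforts': array([-1.02944472e-03, -5.82719135e+01,  2.93062520e+01,  6.99750960e+00,
        7.18108247e-03, -1.74042757e-04]), 'eef_pos': array([ 0.17203049, -0.65250933,  0.40370458]), 'ee_rot': array([1.66162212, 1.56910601, 1.91930105]), 'force': array([ 0.34214421, -0.09595501,  1.02218029]), 'moment': array([-0.03033645, -0.02704351,  0.01109155]), 'width': 0.08738371308131052}
top {'fx': 441.21616051784946, 'fy': 441.21616051784946, 'cx': 282.51339412174485, 'cy': 213.4940192744564, 'eye': array([ 0.46849753, -0.01576559,  1.37183453]), 'attitude': array([ 0.06760546,  0.02683915, -1.5976079 ])}
side {'fx': 453.4917026895145, 'fy': 453.4917026895145, 'cx': 283.2906888790728, 'cy': 210.3486009955173, 'eye': array([0.02638315, 0.66767221, 0.8907342 ]), 'attitude': array([ 0.78315241,  0.01936094, -2.50402989])}
wrist {'fx': 302.383434172633, 'fy': 302.383434172633, 'cx': 280.05503229849296, 'cy': 212.60969980766563, 'T_tool_cam': array([[-3.54020725e-04,  2.69368522e-01, -9.63037109e-01,
         2.12869216e-02],
       [ 9.99999937e-01,  1.06597688e-04, -3.37792426e-04,
         2.27400666e-05],
       [ 1.16668830e-05, -9.63037168e-01, -2.69368543e-01,
        -7.20625005e-02],
       [ 0.00000000e+00,  0.00000000e+00,  0.00000000e+00,
         1.00000000e+00]])}
```

View pics/top0.png

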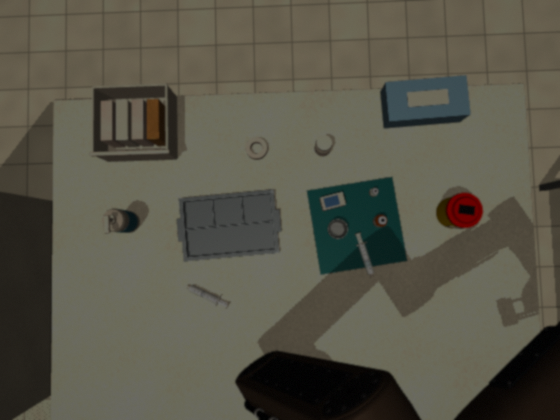

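View pics/side0.png

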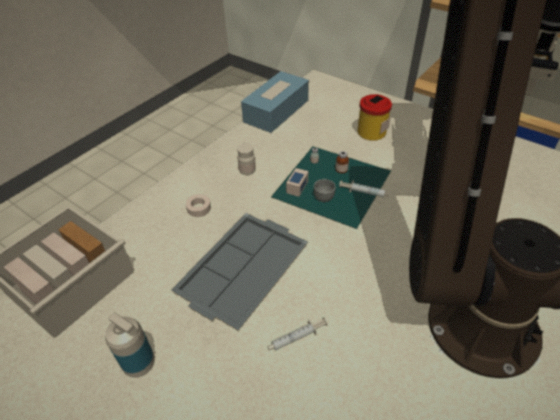

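View pics/wrist0.png

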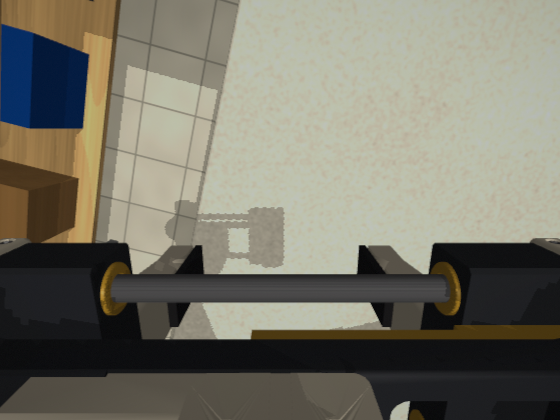

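The robot's right is −y, which is image right. The sharps bin (462,210) is on the right, so the pot goes at the −y end. Two things look like the syringe: (208,294) on the counter and (365,253) on the mat. The one on the mat is farthest right. Next I'll get coarse positions.

```bash
cat > h.py <<'E'
from station import status, viewer, arm
import cv2,numpy as np
from scipy.spatial.transform import Rotation as R
def campose(n,s=None):
    c=viewer.camera_info(n)
    if n=="wrist":
        T=np.eye(4);T[:3,:3]=R.from_euler('xyz',s['ee_rot']).as_matrix();T[:3,3]=s['eef_pos']
        T=T@c['T_tool_cam']
    else:
        T=np.eye(4);T[:3,:3]=R.from_euler('xyz',c['attitude']).as_matrix();T[:3,3]=c['eye']
    return c,T
def px2pt(n,uv,z,s=None,T=None):
    c,T0=campose(n,s) if T is None else (viewer.camera_info(n),T)
    uv=np.atleast_2d(np.array(uv,float))
    d=np.c_[(uv[:,0]-c['cx'])/c['fx'],-(uv[:,1]-c['cy'])/c['fy'],-np.ones(len(uv))]@T0[:3,:3].T
    return T0[:3,3]+d*((z-T0[2,3])/d[:,2])[:,None]
def proj(n,P,s=None):
    c,T=campose(n,s); P=np.atleast_2d(P)
    q=(P-T[:3,3])@T[:3,:3]
    return np.c_[c['cx']+c['fx']*q[:,0]/-q[:,2], c['cy']-c['fy']*q[:,1]/-q[:,2]]
def yawj(s):
    M=R.from_euler('xyz',s['ee_rot']).as_matrix()
    return M
def grab(n,f):
    s=status.get_state(); im=viewer.grab_frame(n); cv2.imwrite("pics/"+f,im[:,:,::-1]); np.save("pics/"+f+".npy",np.r_[s['eef_pos'],s['ee_rot']]); return s,im
E
python3 - <<'E'
from h import *
P={'pot':(338,229),'carton':(333,201),'small':(375,191),'large':(381,219),'syrA':(358,235),'syrB':(371,273),'mat':(355,225),'tray':(230,225),'bin':(462,210)}
for k,v in P.items(): print(k,px2pt('top',v,{'small':.05,'large':.06,'pot':.04,'carton':.04,'bin':.124}.get(k,.01))[0].round(3))
s=status.get_state(); M=yawj(s); print(M.round(3)); print(campose('wrist',s)[1].round(3))
E
```

```text
pot [ 0.508 -0.148  0.04 ]
carton [ 0.593 -0.136  0.04 ]
small [ 0.619 -0.262  0.05 ]
large [ 0.534 -0.274  0.06 ]
syrA [ 0.489 -0.212  0.01 ]
syrB [ 0.372 -0.247  0.01 ]
mat [ 0.52  -0.204  0.01 ]
tray [0.531 0.182 0.01 ]
bin [ 0.549 -0.489  0.124]
[[-0.    -0.255  0.967]
 [ 0.001  0.967  0.255]
 [-1.     0.001 -0.   ]]
[[-0.255 -0.931 -0.26   0.102]
 [ 0.967 -0.245 -0.07  -0.671]
 [ 0.002 -0.269  0.963  0.383]
 [ 0.     0.     0.     1.   ]]
```

>>> apply_moves(
  commands=[
    {"dx":41,"dy":45,"dz":3,"spin":-1.5,"hand":0},
    {"dx":41,"dy":45,"dz":3,"spin":-1.5,"hand":0},
    {"dx":41,"dy":45,"dz":3,"spin":-1.5,"hand":0},
    {"dx":41,"dy":45,"dz":3,"spin":-1.5,"hand":0},
    {"dx":41,"dy":45,"dz":3,"spin":-1.5,"hand":0},
  ],
)

```text
t: 0.78
eef_pos: [0.3781, -0.426, 0.4197]
ee_rot: [0.023, 1.571, 0.149]
force: [0.7, -0.6, 0.5]
width: 0.0877
```

>>> apply_moves(
  commands=[
    {"dx":41,"dy":45,"dz":3,"spin":-1.5,"hand":0},
    {"dx":41,"dy":45,"dz":3,"spin":-1.5,"hand":0},
    {"dx":41,"dy":45,"dz":3,"spin":-1.5,"hand":0},
    {"dx":41,"dy":45,"dz":3,"spin":-1.5,"hand":0},
    {"dx":25,"dy":30,"dz":3,"spin":-1.5,"hand":0},
  ],
)

```text
t: 1.4
eef_pos: [0.5676, -0.2154, 0.4344]
ee_rot: [2.687, 1.57, 2.684]
force: [-0.4, -0.4, -0.4]
width: 0.0877
```

>>> apply_moves(
  commands=[
    {"hand":0},
    {"hand":0},
    {"hand":0},
    {"hand":0},
    {"hand":0},
  ],
)

```text
invalid input at $.commands[0]: expected keys dx, dy, dz, spin, hand
```

```bash
python3 - <<'E'
from h import *
s,im=grab('wrist','w1.png'); print(s['t'],s['eef_pos'],yawj(s).round(3))
im=cv2.convertScaleAbs(im,alpha=1.6)
cv2.imwrite('pics/w1b.png',im[:,:,::-1])
E
```

```text
1.4 [ 0.56755042 -0.21541651  0.43439043] [[-0.     0.003  1.   ]
 [ 0.     1.    -0.003]
 [-1.     0.    -0.   ]]
```

View pics/w1b.png

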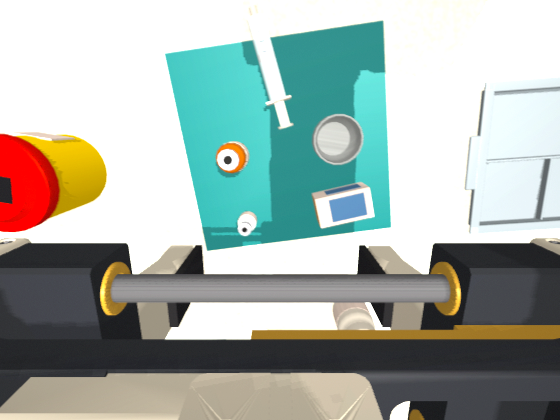

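The wrist view shows the mat with the syringe at (270,70), its barrel toward the robot and the plunger end at (285,126). The large vial is at (232,158), the small vial at (247,222), the pot at (338,139) and the carton at (344,205). I'll enlarge the crop to measure.

```bash
python3 - <<'E'
import cv2
im=cv2.imread('pics/w1.png'); c=cv2.convertScaleAbs(im[0:250,160:400],alpha=1.1)
cv2.imwrite('pics/w1c.png',cv2.resize(c,None,fx=2.4,fy=2.4,interpolation=cv2.INTER_CUBIC))
E
```

```text
(no output)
```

View pics/w1c.png

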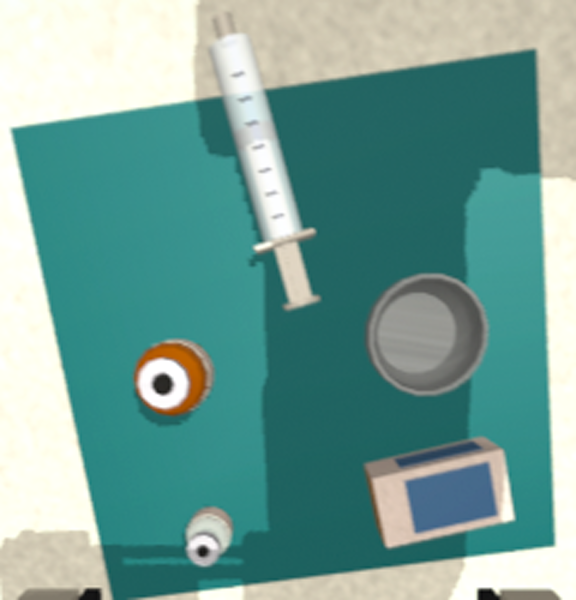

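```bash
python3 - <<'E'
from h import *
d=np.load('pics/w1.png.npy'); s=dict(eef_pos=d[:3],ee_rot=d[3:])
def f(p,z): return px2pt('wrist',np.array(p)/2.4-[0,0]+[160,0],z,s)[0][:2]*1000
print('pot',f((428,334),.042)); print('large',f((161,384),.065)); print('small',f((203,551),.05))
im=cv2.imread('pics/w1.png'); hsv=cv2.cvtColor(im,cv2.COLOR_BGR2HSV)
# blue panel by mask
m=cv2.inRange(hsv,(105,110,60),(125,255,255)); m[:190]=0;m[:,:300]=0;m[235:]=0;m[:,400:]=0
c=max(cv2.findContours(m,0,1)[0],key=cv2.contourArea); r=cv2.boxPoints(cv2.minAreaRect(c)); print(r.round(1))
P=px2pt('wrist',r,.042,s)[:,:2]*1000; print(P.round(1),P.mean(0)); 
print('edges',[(np.linalg.norm(P[i]-P[(i+1)%4]).round(1),np.degrees(np.arctan2(*(P[(i+1)%4]-P[i])[::-1])).round(1)) for i in range(4)])
# carton outline top
q=[f(p,.042) for p in((377,485),(497,452),(513,520),(388,546))]; print(np.round(q,1))
t,n,b,w=f((301,303),.0125),f((221,17),.0125),f((228,40),.0125),f((285,240),.0125)
print('syr thumb,tip,barrelfront,wing',t,n,b,w,'len',np.linalg.norm(t-n),np.linalg.norm(b-w),'mid',(t+n)/2,'ang',np.degrees(np.arctan2(*(n-t)[::-1])), np.degrees(np.arctan2(*(b-w)[::-1])))
for k,z in (('pot',.042),):
  for e in ((368,334),(488,334),(428,274),(428,395)): print(f(e,z))
E
```

```text
pot [ 508.30845228 -145.32391801]
large [ 530.19062942 -275.34151023]
small [ 619.01156047 -260.17084704]
[[328.8 201. ]
 [362.1 193.3]
 [366.8 213.4]
 [333.5 221. ]]
[[ 584.  -153.6]
 [ 574.3 -112.3]
 [ 600.4 -104.6]
 [ 610.6 -146.6]] [ 592.33324721 -129.27649095]
edges [(np.float64(42.4), np.float64(103.3)), (np.float64(27.3), np.float64(16.5)), (np.float64(43.2), np.float64(-76.5)), (np.float64(27.4), np.float64(-165.2))]
[[ 585.4 -168.4]
 [ 568.  -106.6]
 [ 604.9  -95.3]
 [ 619.2 -161.5]]
syr thumb,tip,barrelfront,wing [ 493.10681504 -207.98264349] [ 360.50339687 -246.72156427] [ 370.25399531 -243.59836523] [ 461.62844216 -216.33726992] len 138.14619246417652 95.35437512299472 mid [ 426.80510595 -227.35210388] ang -163.71474169745582 -163.38779839358656
[ 508.21097158 -175.16259822]
[ 508.40594136 -115.48267353]
[ 479.90677173 -146.70356461]
[ 538.47072083 -143.85874867]
```

>>> apply_moves(
  commands=[
    {"dx":5,"dy":45,"dz":0,"spin":0,"hand":0},
    {"dx":5,"dy":45,"dz":0,"spin":0,"hand":0},
    {"dx":5,"dy":45,"dz":0,"spin":0,"hand":0},
    {"dx":5,"dy":45,"dz":0,"spin":0,"hand":0},
    {"dx":5,"dy":45,"dz":0,"spin":0,"hand":0},
  ],
)

```text
t: 2.08
eef_pos: [0.5909, 0.0087, 0.4345]
ee_rot: [2.882, 1.571, 2.878]
force: [0.3, 0.8, 0.8]
width: 0.0874
```

>>> apply_moves(
  commands=[
    {"dx":5,"dy":45,"dz":0,"spin":0,"hand":0},
    {"dx":5,"dy":45,"dz":0,"spin":0,"hand":0},
    {"dx":0,"dy":45,"dz":0,"spin":0,"hand":0},
    {"dx":0,"dy":25,"dz":0,"spin":0,"hand":0},
    {"dx":0,"dy":0,"dz":0,"spin":0,"hand":0},
  ],
)

```text
t: 2.7
eef_pos: [0.601, 0.1687, 0.4342]
ee_rot: [-2.689, 1.57, -2.691]
force: [-0.1, 0.3, -0.5]
width: 0.0877
```

```bash
python3 - <<'E'
from h import *
s,im=grab('wrist','w2.png'); print(s['t'],s['eef_pos'],yawj(s).round(3))
c=cv2.convertScaleAbs(im[0:250,130:430],alpha=0.9)
cv2.imwrite('pics/w2c.png',cv2.resize(c,None,fx=2.4,fy=2.4,interpolation=cv2.INTER_CUBIC)[:,:,::-1])
E
```

```text
2.7 [0.60097828 0.16871828 0.43416837] [[-0.001  0.002  1.   ]
 [-0.     1.    -0.002]
 [-1.    -0.    -0.001]]
```

View pics/w2c.png

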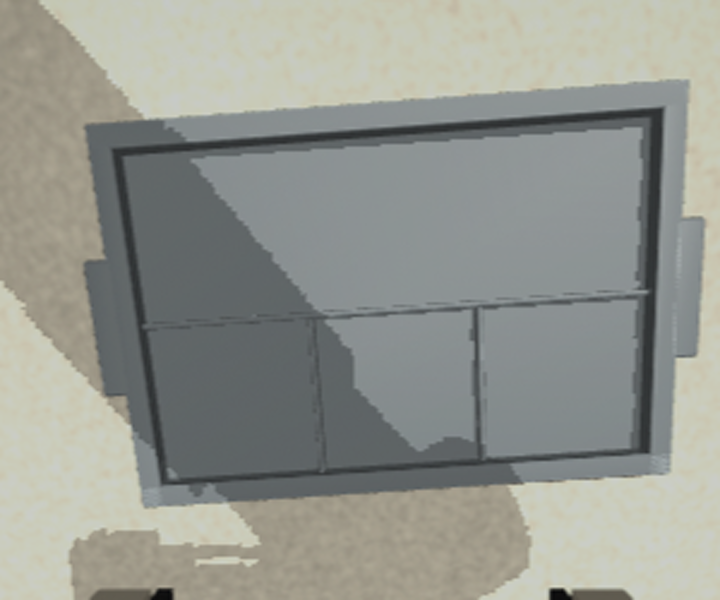

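```bash
python3 - <<'E'
from h import *
d=np.load('pics/w2.png.npy'); s=dict(eef_pos=d[:3],ee_rot=d[3:])
def f(p,z): return px2pt('wrist',np.array(p)/2.4+[130,0],z,s)[0][:2]*1000
C=np.array([f(p,.02) for p in((86,125),(688,80),(670,473),(147,505))]); print(C.round(1),C.mean(0).round(1))
for i in range(4):
  v=C[(i+1)%4]-C[i]; print(np.linalg.norm(v).round(1),np.degrees(np.arctan2(v[1],v[0])).round(2))
W={k:f(p,.012) for k,p in dict(dl=(145,325),dr=(647,292),a0=(316,318),a1=(322,471),b0=(476,307),b1=(482,460)).items()}
for k in W: print(k,W[k].round(1))
for a,b in(('dl','dr'),('a0','a1'),('b0','b1')):
  v=W[b]-W[a];print(a,np.linalg.norm(v).round(1),np.degrees(np.arctan2(v[1],v[0])).round(2))
# floor corners z=.003
E
```

```text
[[442.4  35. ]
 [423.3 327.4]
 [617.4 340.5]
 [635.1  49.2]] [529.5 188. ]
293.0 93.72
194.5 3.88
291.9 -86.51
193.3 -175.77
dl [537.5  53.8]
dr [521.1 320.8]
a0 [534.  145.4]
a1 [617.6 147.3]
b0 [528.6 230.7]
b1 [611.5 237.4]
dl 267.5 93.51
a0 83.6 1.27
b0 83.2 4.66
```

```bash
python3 - <<'E'
import cv2,numpy as np
im=cv2.imread('pics/w2.png')
a=im[115:205,180:410]; 
a=cv2.convertScaleAbs(a,alpha=1.6,beta=-60)
cv2.imwrite('pics/w2d.png',cv2.resize(a,None,fx=3.4,fy=3.4,interpolation=cv2.INTER_NEAREST))
E
```

```text
(no output)
```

View pics/w2d.png

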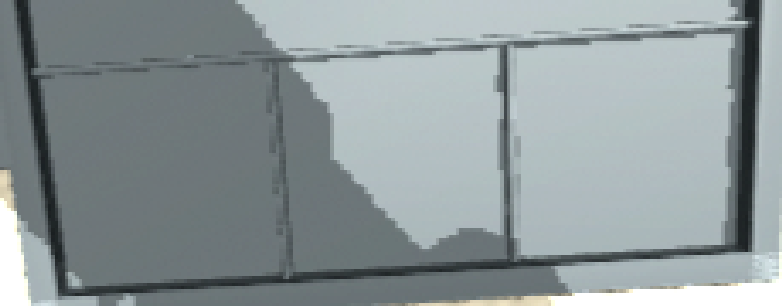

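```bash
python3 - <<'E'
from h import *
d=np.load('pics/w2.png.npy'); s=dict(eef_pos=d[:3],ee_rot=d[3:])
def f(p,z): return px2pt('wrist',np.array(p)/3.4+[180,115],z,s)[0][:2]*1000
a,b=f((274,60),.012),f((512,43),.012); e,g=f((288,277),.012),f((514,259),.012)
print(a,b,(a+b)/2,np.linalg.norm(b-a),e,g,(e+g)/2, np.linalg.norm(g-e))
c=np.array([529.5,188.]);t=np.radians(3.7);Rm=np.array([[np.cos(t),-np.sin(t)],[np.sin(t),np.cos(t)]])
for k,p in dict(pot=(43.5,-91),large=(43.5,91),small=(43.5,0),carton=(-43.5,91),syr=(-43.5,-45.5)).items(): print(k,(c+Rm@p).round(1))
print('tray coords of e,g mid',Rm.T@((e+g)/2-c),Rm.T@((a+b)/2-c))
E
```

```text
[534.21557303 144.04361075] [528.22933023 233.51628677] [531.22245163 188.77994876] 89.67270965899809 [617.91904651 148.00835496] [610.7947488  237.84596119] [614.35689766 192.92715807] 90.11964886112973
pot [578.8 100. ]
large [567.  281.6]
small [572.9 190.8]
carton [480.2 276. ]
syr [489.  139.8]
tray coords of e,g mid [84.99798437 -0.55912348] [1.76919328 0.66716927]
```

>>> apply_moves(
  commands=[
    {"dx":-18.5,"dy":-58,"dz":0,"spin":3,"hand":0},
    {"dx":-18.5,"dy":-58,"dz":0,"spin":3,"hand":0},
    {"dx":-18.5,"dy":-58,"dz":0,"spin":3,"hand":0},
    {"dx":-18.5,"dy":-58,"dz":0,"spin":3,"hand":0},
    {"dx":-18.5,"dy":-58,"dz":0,"spin":3,"hand":0},
  ],
)

```text
t: 3.38
eef_pos: [0.507, -0.1254, 0.4351]
ee_rot: [-0.359, 1.57, -0.101]
force: [2.1, 0.0, 0.1]
width: 0.0879
```

>>> apply_moves(
  commands=[
    {"dx":0,"dy":-24,"dz":-30,"spin":0,"hand":0},
    {"dx":0,"dy":0,"dz":-50,"spin":0,"hand":0},
    {"dx":0,"dy":0,"dz":-50,"spin":0,"hand":0},
    {"dx":0,"dy":0,"dz":-20,"spin":0,"hand":0},
    {"dx":0,"dy":0,"dz":0,"spin":0,"hand":0},
  ],
)

```text
t: 4.0
eef_pos: [0.5075, -0.1477, 0.2834]
ee_rot: [2.957, 1.567, -3.07]
force: [-0.1, 0.6, 2.0]
width: 0.0875
```

```bash
python3 - <<'E'
from h import *
s,im=grab('wrist','w3.png'); print(s['t'],s['eef_pos'],yawj(s).round(3)); print(status.get_state()['eef_pos'])
im=cv2.convertScaleAbs(im,alpha=1.2)
for p,z in (((508.5,-145.5),42),): print(proj('wrist',np.array([[p[0],p[1],z]])/1000,s))
cv2.imwrite('pics/w3b.png',im[:,:,::-1])
E
```

```text
4.0 [ 0.50753634 -0.14767844  0.28340221] [[-0.003 -0.254  0.967]
 [-0.     0.967  0.254]
 [-1.     0.001 -0.003]]
[ 0.50828333 -0.14750934  0.28478257]
[[282.15370271 228.65824996]]
```

View pics/w3b.png

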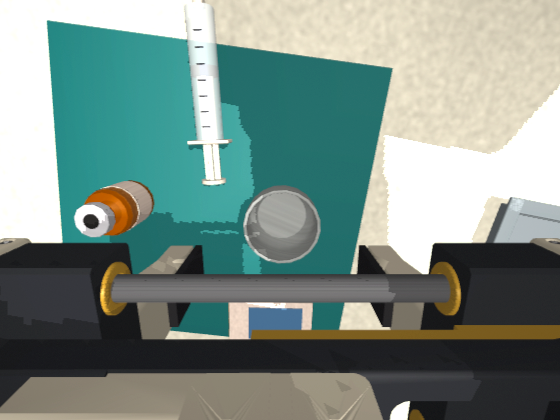

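>>> apply_moves(
  commands=[
    {"dx":-1,"dy":1.5,"dz":-35,"spin":0,"hand":0},
    {"dx":0,"dy":0,"dz":-35,"spin":0,"hand":0},
    {"dx":0,"dy":0,"dz":-14,"spin":0,"hand":0},
    {"dx":0,"dy":0,"dz":0,"spin":0,"hand":0.2},
    {"dx":0,"dy":0,"dz":0,"spin":0,"hand":0.4},
  ],
  grip_force=12,
)

```text
t: 4.68
eef_pos: [0.5083, -0.1452, 0.2022]
ee_rot: [-0.301, 1.568, -0.043]
force: [1.1, -0.3, -0.2]
width: 0.0732
```

>>> apply_moves(
  commands=[
    {"dx":0,"dy":0,"dz":0,"spin":0,"hand":0.6},
    {"dx":0,"dy":0,"dz":0,"spin":0,"hand":0.6},
    {"dx":0,"dy":0,"dz":0,"spin":0,"hand":0.6},
    {"dx":0,"dy":0,"dz":0,"spin":0,"hand":0.6},
    {"dx":0,"dy":0,"dz":0,"spin":0,"hand":0.6},
  ],
)

```text
t: 5.3
eef_pos: [0.5081, -0.1451, 0.2017]
ee_rot: [-0.333, 1.569, -0.074]
force: [-0.8, 0.6, 7.5]
width: 0.0594
```

>>> apply_moves(
  commands=[
    {"dx":0,"dy":0,"dz":20,"spin":0,"hand":0.6},
    {"dx":0,"dy":0,"dz":30,"spin":0,"hand":0.6},
    {"dx":10,"dy":30,"dz":25,"spin":0,"hand":0.6},
    {"dx":15,"dy":50,"dz":5,"spin":0,"hand":0.6},
    {"dx":15,"dy":55,"dz":0,"spin":0,"hand":0.6},
  ],
)

```text
t: 5.92
eef_pos: [0.5479, -0.0091, 0.2818]
ee_rot: [0.058, 1.569, 0.314]
force: [0.8, 0.4, -1.2]
width: 0.0594
```

>>> apply_moves(
  commands=[
    {"dx":15,"dy":55,"dz":0,"spin":0,"hand":0.6},
    {"dx":11,"dy":40,"dz":0,"spin":0,"hand":0.6},
    {"dx":5,"dy":15,"dz":0,"spin":0,"hand":0.6},
    {"dx":0,"dy":0,"dz":0,"spin":0,"hand":0.6},
    {"dx":0,"dy":0,"dz":0,"spin":0,"hand":0.6},
  ],
)

```text
t: 6.55
eef_pos: [0.5781, 0.0989, 0.2805]
ee_rot: [-3.069, 1.57, -2.812]
force: [0.1, -0.2, -0.6]
width: 0.0597
```

```bash
python3 - <<'E'
from h import *
s,im=grab('wrist','w4.png'); print(s['t'],s['eef_pos'],s['width']); print(status.get_state()['eef_pos'])
im=cv2.convertScaleAbs(im,alpha=1.2)
cv2.imwrite('pics/w4b.png',im[:,:,::-1])
E
```

```text
6.55 [0.57813186 0.09886136 0.28053228] 0.05970280835322436
[0.57819106 0.0986954  0.28063606]
```

View pics/w4b.png

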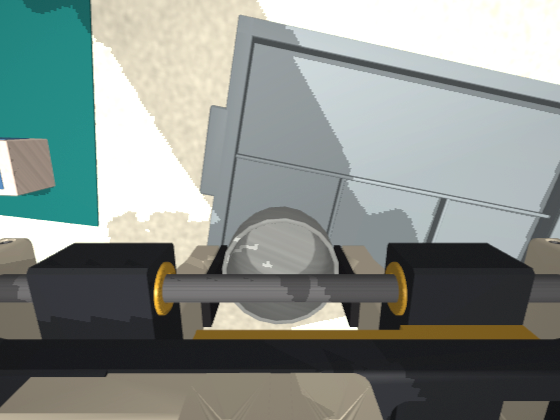

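```bash
python3 - <<'E'
from h import *
d=np.load('pics/w4.png.npy'); s=dict(eef_pos=d[:3],ee_rot=d[3:])
print('pot',px2pt('wrist',(280.5,270),d[2]-.1595,s)*1000, px2pt('wrist',[(223,270),(338,270),(280,217),(280,323)],d[2]-.1595,s)*1000)
c=np.array([530,188.2]);t=np.radians(3.75);Rm=np.array([[np.cos(t),-np.sin(t)],[np.sin(t),np.cos(t)]])
for p,z in (((342,178),.012),((441,199),.012),((236,155),.012),((239,17),.02)):
    q=px2pt('wrist',p,z,s)[0][:2]*1000; print(p,q,(Rm.T@(q-c)).round(1))
E
```

```text
pot [[574.52014253  98.20856601 121.03228238]] [[581.84227372  70.33457365 121.03228238]
 [567.19710842 126.08599559 121.03228238]
 [547.80174802  90.92808054 121.03228238]
 [604.28049391 105.77018959 121.03228238]]
(342, 178) [533.54365246 139.942827  ] [  0.4 -48.4]
(441, 199) [529.32827497 225.69551601] [ 1.8 37.5]
(236, 155) [537.48406232  51.5538603 ] [  -1.5 -136.8]
(239, 17) [443.49877395  34.02568531] [ -96.4 -148.2]
```

>>> apply_moves(
  commands=[
    {"dx":2.5,"dy":1.5,"dz":-20,"spin":0,"hand":0.6},
    {"dx":0,"dy":0,"dz":-25,"spin":0,"hand":0.6},
    {"dx":0,"dy":0,"dz":-20,"spin":0,"hand":0.6},
    {"dx":0,"dy":0,"dz":-8,"spin":0,"hand":0.6},
    {"dx":0,"dy":0,"dz":0,"spin":0,"hand":0.6},
  ],
)

```text
t: 7.22
eef_pos: [0.581, 0.1007, 0.2076]
ee_rot: [-2.782, 1.57, -2.525]
force: [0.3, 0.5, -0.8]
width: 0.0594
```

>>> apply_moves(
  commands=[
    {"dx":0,"dy":0,"dz":-2,"spin":0,"hand":0.6},
    {"dx":0,"dy":0,"dz":-2,"spin":0,"hand":0.6},
    {"dx":0,"dy":0,"dz":-1,"spin":0,"hand":0.6},
    {"dx":0,"dy":0,"dz":0,"spin":0,"hand":0.6},
    {"dx":0,"dy":0,"dz":0,"spin":0,"hand":0.6},
  ],
)

```text
t: 7.85
eef_pos: [0.5811, 0.1014, 0.2028]
ee_rot: [0.155, 1.571, 0.413]
force: [0.3, 0.5, 0.6]
width: 0.0595
```

>>> apply_moves(
  commands=[
    {"dx":0,"dy":0,"dz":-1,"spin":0,"hand":0.6},
    {"dx":0,"dy":0,"dz":0,"spin":0,"hand":0.6},
    {"dx":0,"dy":0,"dz":0,"spin":0,"hand":0.6},
    {"dx":0,"dy":0,"dz":0,"spin":0,"hand":0.6},
    {"dx":0,"dy":0,"dz":0,"spin":0,"hand":0.6},
  ],
)

```text
t: 8.48
eef_pos: [0.5811, 0.1014, 0.2027]
ee_rot: [-0.064, 1.57, 0.194]
force: [-4.3, -0.0, 9.2]
width: 0.0592
```

>>> apply_moves(
  commands=[
    {"dx":0,"dy":0,"dz":0,"spin":0,"hand":0.25},
    {"dx":0,"dy":0,"dz":0,"spin":0,"hand":0.1},
    {"dx":0,"dy":0,"dz":0,"spin":0,"hand":0.0},
    {"dx":0,"dy":0,"dz":5,"spin":0,"hand":0.0},
    {"dx":0,"dy":0,"dz":25,"spin":0,"hand":0},
  ],
)

```text
t: 9.1
eef_pos: [0.5805, 0.1011, 0.2307]
ee_rot: [-2.964, 1.567, -2.707]
force: [0.0, 0.4, 0.2]
width: 0.087
```

>>> apply_moves(
  commands=[
    {"dx":0,"dy":0,"dz":50,"spin":0,"hand":0},
    {"dx":-6,"dy":-40,"dz":20,"spin":-3,"hand":0.0},
    {"dx":-8,"dy":-60,"dz":0,"spin":-3,"hand":0.0},
    {"dx":-8,"dy":-60,"dz":0,"spin":-3,"hand":0},
    {"dx":-8,"dy":-60,"dz":0,"spin":-3,"hand":0},
  ],
)

```text
t: 9.72
eef_pos: [0.5506, -0.1203, 0.3023]
ee_rot: [-0.029, 1.57, 0.018]
force: [0.5, 0.2, -0.1]
width: 0.0879
```

>>> apply_moves(
  commands=[
    {"dx":-8,"dy":-60,"dz":0,"spin":-3,"hand":0},
    {"dx":-8,"dy":-55,"dz":0,"spin":0,"hand":0.0},
    {"dx":-5,"dy":-41,"dz":0,"spin":0,"hand":0.0},
    {"dx":0,"dy":0,"dz":-10,"spin":0,"hand":0},
    {"dx":0,"dy":0,"dz":0,"spin":0,"hand":0},
  ],
)

```text
t: 10.35
eef_pos: [0.5296, -0.2747, 0.2908]
ee_rot: [2.818, 1.569, 2.813]
force: [-0.7, -0.2, -0.7]
width: 0.088
```

```bash
python3 - <<'E'
from h import *
s,im=grab('wrist','w5.png'); print(s['t'],s['eef_pos'],yawj(s).round(3)); print(status.get_state()['eef_pos'])
im=cv2.convertScaleAbs(im,alpha=1.2)
print(proj('wrist',np.array([[530,-275.3,65],[619,-260,50]])/1000,s))
cv2.imwrite('pics/w5b.png',im[:,:,::-1])
s,im=grab('top','t5.png')
E
```

```text
10.35 [ 0.52955029 -0.2746588   0.2908094 ] [[-0.002  0.005  1.   ]
 [ 0.001  1.    -0.005]
 [-1.     0.001 -0.002]]
[ 0.52993604 -0.27423024  0.29135191]
[[278.67930623 233.77505158]
 [297.546677   327.48333282]]
```

View pics/w5b.png

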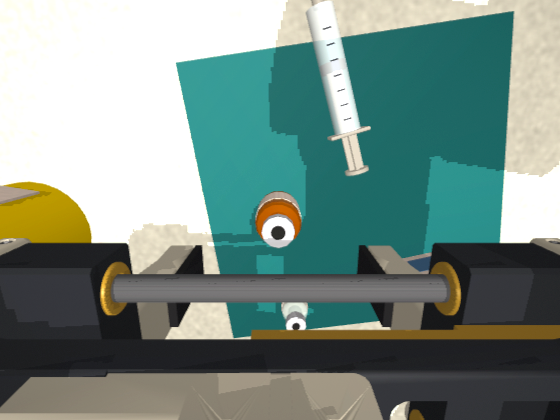

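View pics/t5.png

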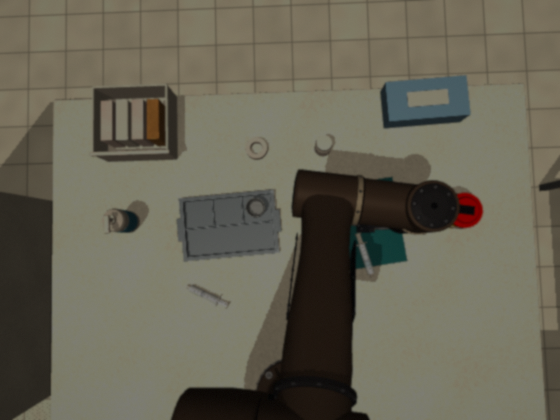

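>>> apply_moves(
  commands=[
    {"dx":0,"dy":-1,"dz":-35,"spin":0,"hand":0},
    {"dx":0,"dy":0,"dz":-35,"spin":0,"hand":0},
    {"dx":0,"dy":0,"dz":-22,"spin":0,"hand":0},
    {"dx":0,"dy":0,"dz":0,"spin":0,"hand":0.3},
    {"dx":0,"dy":0,"dz":0,"spin":0,"hand":0.5},
  ],
  grip_force=12,
)

```text
t: 11.08
eef_pos: [0.5309, -0.2752, 0.2009]
ee_rot: [-0.362, 1.569, -0.365]
force: [0.5, 0.0, 0.6]
width: 0.0732
```

>>> apply_moves(
  commands=[
    {"dx":0,"dy":0,"dz":0,"spin":0,"hand":0.55},
    {"dx":0,"dy":0,"dz":0,"spin":0,"hand":0.6},
    {"dx":0,"dy":0,"dz":0,"spin":0,"hand":0.7},
    {"dx":0,"dy":0,"dz":0,"spin":0,"hand":0.7},
    {"dx":0,"dy":0,"dz":0,"spin":0,"hand":0.7},
  ],
)

```text
t: 11.7
eef_pos: [0.5301, -0.2758, 0.1999]
ee_rot: [-0.538, 1.571, -0.542]
force: [-0.2, 1.5, 3.5]
width: 0.0369
```

>>> apply_moves(
  commands=[
    {"dx":0,"dy":0,"dz":20,"spin":0,"hand":0.7},
    {"dx":0,"dy":0,"dz":35,"spin":0,"hand":0.7},
    {"dx":0,"dy":25,"dz":35,"spin":0,"hand":0.7},
    {"dx":4,"dy":45,"dz":5,"spin":0,"hand":0.7},
    {"dx":4,"dy":55,"dz":0,"spin":0,"hand":0.7},
  ],
)

```text
t: 12.32
eef_pos: [0.5381, -0.15, 0.2954]
ee_rot: [0.067, 1.569, 0.061]
force: [0.9, 0.7, 0.2]
width: 0.0366
```

>>> apply_moves(
  commands=[
    {"dx":5,"dy":60,"dz":0,"spin":0,"hand":0.7},
    {"dx":5,"dy":60,"dz":0,"spin":0,"hand":0.7},
    {"dx":5,"dy":60,"dz":0,"spin":0,"hand":0.7},
    {"dx":5,"dy":60,"dz":0,"spin":0,"hand":0.7},
    {"dx":5,"dy":60,"dz":0,"spin":0,"hand":0.7},
  ],
)

```text
t: 12.95
eef_pos: [0.5628, 0.1513, 0.2947]
ee_rot: [0.734, 1.571, 0.73]
force: [0.9, -0.0, -1.3]
width: 0.0367
```

>>> apply_moves(
  commands=[
    {"dx":4,"dy":55,"dz":0,"spin":0,"hand":0.7},
    {"dx":1,"dy":45,"dz":0,"spin":0,"hand":0.7},
    {"dx":0,"dy":30,"dz":-5,"spin":0,"hand":0.7},
    {"dx":0,"dy":3,"dz":-20,"spin":0,"hand":0.7},
    {"dx":0,"dy":0,"dz":0,"spin":0,"hand":0.7},
  ],
)

```text
t: 13.58
eef_pos: [0.5673, 0.282, 0.2676]
ee_rot: [-2.487, 1.567, -2.491]
force: [0.1, -0.8, -0.2]
width: 0.0367
```

```bash
python3 - <<'E'
from h import *
s,im=grab('wrist','w6.png'); print(s['t'],s['eef_pos'],s['width'],yawj(s).round(3)); print(status.get_state()['eef_pos'])
im=cv2.convertScaleAbs(im,alpha=1.2)
cv2.imwrite('pics/w6b.png',im[:,:,::-1])
E
```

```text
13.575 [0.56733138 0.28198638 0.26756973] 0.03667478752776588 [[-0.003  0.004  1.   ]
 [-0.003  1.    -0.004]
 [-1.    -0.003 -0.003]]
[0.56782097 0.28182632 0.26877988]
```

View pics/w6b.png

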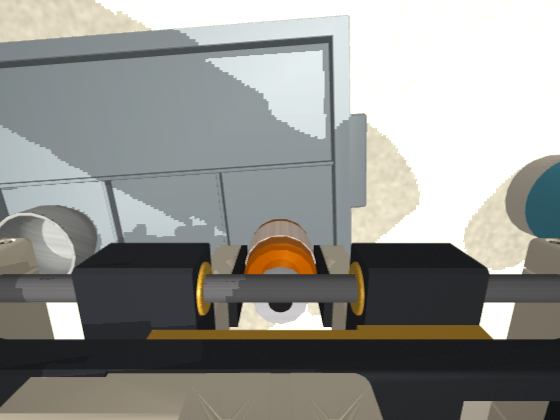

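```bash
python3 - <<'E'
from h import *
d=np.load('pics/w6.png.npy'); s=dict(eef_pos=d[:3],ee_rot=d[3:])
c=np.array([530,188.2]);t=np.radians(3.75);Rm=np.array([[np.cos(t),-np.sin(t)],[np.sin(t),np.cos(t)]])
for p,z in (((221,174),.012),((109,183),.012),((332,162),.012),((350,16),.02)):
    q=px2pt('wrist',p,z,s)[0][:2]*1000; print(p,q,(Rm.T@(q-c)).round(1))
print('cap',px2pt('wrist',(280,297),d[2]-.200+.065,s)*1000)
print(c+Rm@[43.5,91])
E
```

```text
(221, 174) [528.61303163 235.80250962] [ 1.7 47.6]
(109, 183) [535.35939113 147.51637398] [  2.7 -40.9]
(332, 162) [519.68757426 321.69017834] [ -1.6 133.9]
(350, 16) [423.53515855 328.22676171] [-97.1 146.7]
cap [[563.71500823 281.82008679 132.56972961]]
[567.4551784  281.85019814]
```

>>> apply_moves(
  commands=[
    {"dx":1,"dy":0,"dz":-30,"spin":0,"hand":0.7},
    {"dx":0,"dy":0,"dz":-25,"spin":0,"hand":0.7},
    {"dx":0,"dy":0,"dz":-8,"spin":0,"hand":0.7},
    {"dx":0,"dy":0,"dz":-3,"spin":0,"hand":0.7},
    {"dx":0,"dy":0,"dz":-1,"spin":0,"hand":0.7},
  ],
)

```text
t: 14.25
eef_pos: [0.5695, 0.2824, 0.2037]
ee_rot: [0.642, 1.569, 0.638]
force: [0.5, 0.1, -0.2]
width: 0.0368
```

>>> apply_moves(
  commands=[
    {"dx":0,"dy":0,"dz":-1,"spin":0,"hand":0.7},
    {"dx":0,"dy":0,"dz":-1,"spin":0,"hand":0.7},
    {"dx":0,"dy":0,"dz":0,"spin":0,"hand":0.7},
    {"dx":0,"dy":0,"dz":0,"spin":0,"hand":0.7},
    {"dx":0,"dy":0,"dz":0,"spin":0,"hand":0.7},
  ],
)

```text
t: 14.88
eef_pos: [0.5691, 0.2824, 0.2009]
ee_rot: [0.608, 1.57, 0.604]
force: [-0.5, -0.7, 2.6]
width: 0.0367
```

>>> apply_moves(
  commands=[
    {"dx":0,"dy":0,"dz":-0.5,"spin":0,"hand":0.7},
    {"dx":0,"dy":0,"dz":0,"spin":0,"hand":0.5},
    {"dx":0,"dy":0,"dz":0,"spin":0,"hand":0.3},
    {"dx":0,"dy":0,"dz":0.5,"spin":0,"hand":0.2},
    {"dx":0,"dy":0,"dz":10,"spin":0,"hand":0.2},
  ],
)

```text
t: 15.5
eef_pos: [0.5688, 0.2821, 0.2102]
ee_rot: [-2.429, 1.569, -2.433]
force: [1.0, -0.2, 0.1]
width: 0.0671
```

>>> apply_moves(
  commands=[
    {"dx":0,"dy":0,"dz":40,"spin":0,"hand":0.2},
    {"dx":0,"dy":0,"dz":45,"spin":1,"hand":0.2},
    {"dx":5,"dy":-45,"dz":0,"spin":1,"hand":0.2},
    {"dx":5,"dy":-60,"dz":0,"spin":1,"hand":0.2},
    {"dx":5,"dy":-60,"dz":0,"spin":1,"hand":0.2},
  ],
)

```text
t: 16.12
eef_pos: [0.584, 0.116, 0.2967]
ee_rot: [0.333, 1.57, 0.4]
force: [1.4, 0.6, -0.3]
width: 0.0698
```

>>> apply_moves(
  commands=[
    {"dx":5,"dy":-60,"dz":0,"spin":0,"hand":0.2},
    {"dx":5,"dy":-60,"dz":0,"spin":0,"hand":0.2},
    {"dx":5,"dy":-60,"dz":0,"spin":0,"hand":0.2},
    {"dx":5,"dy":-60,"dz":0,"spin":0,"hand":0.2},
    {"dx":5,"dy":-60,"dz":0,"spin":0,"hand":0.2},
  ],
)

```text
t: 16.75
eef_pos: [0.6091, -0.1846, 0.2967]
ee_rot: [-0.19, 1.57, -0.124]
force: [1.1, 0.8, 0.8]
width: 0.0699
```

>>> apply_moves(
  commands=[
    {"dx":5,"dy":-50,"dz":0,"spin":0,"hand":0.35},
    {"dx":4.5,"dy":-28,"dz":-20,"spin":0,"hand":0.45},
    {"dx":0,"dy":0,"dz":-15,"spin":0,"hand":0.45},
    {"dx":0,"dy":0,"dz":0,"spin":0,"hand":0.45},
    {"dx":0,"dy":0,"dz":0,"spin":0,"hand":0.45},
  ],
)

```text
t: 17.38
eef_pos: [0.6189, -0.2598, 0.2615]
ee_rot: [-0.471, 1.57, -0.404]
force: [-0.0, -0.1, 0.2]
width: 0.0481
```

```bash
python3 - <<'E'
from h import *
s,im=grab('wrist','w7.png'); print(s['t'],s['eef_pos'],s['width'],yawj(s).round(3)); print(status.get_state()['eef_pos'])
im=cv2.convertScaleAbs(im,alpha=1.2)
print(proj('wrist',np.array([[619,-260.2,50]])/1000,s))
cv2.imwrite('pics/w7b.png',im[:,:,::-1])
s,im=grab('top','t7.png')
cv2.imwrite('pics/t7b.png',cv2.resize(im[170:320,150:420,::-1],None,fx=2.5,fy=2.5,interpolation=cv2.INTER_CUBIC))
E
```

```text
17.375 [ 0.61888787 -0.2597709   0.26152904] 0.04811424187673671 [[ 0.001 -0.067  0.998]
 [-0.     0.998  0.067]
 [-1.    -0.     0.001]]
[ 0.61901019 -0.25972358  0.26178654]
[[279.24246829 239.6649957 ]]
```

View pics/w7b.png

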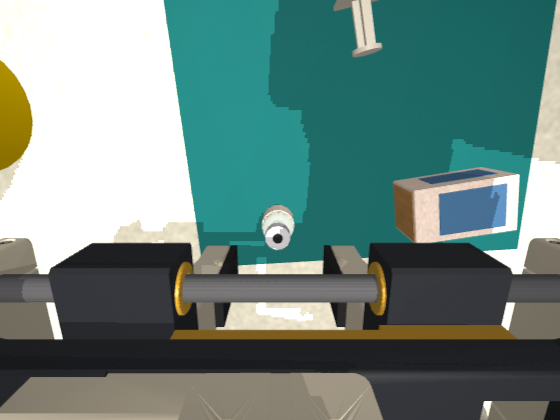

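View pics/t7b.png

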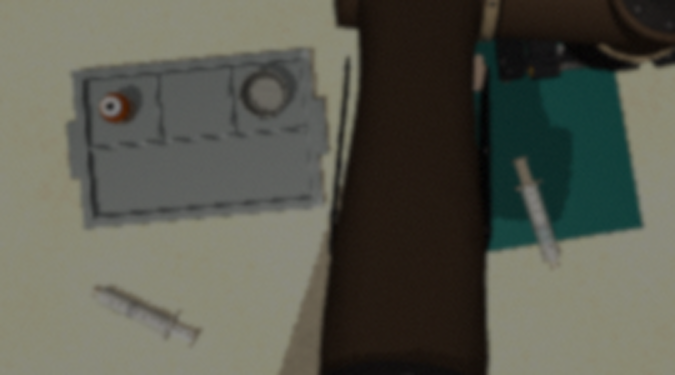

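>>> apply_moves(
  commands=[
    {"dx":-0.5,"dy":-1,"dz":-30,"spin":0,"hand":0.45},
    {"dx":0,"dy":0,"dz":-30,"spin":0,"hand":0.45},
    {"dx":0,"dy":0,"dz":-15,"spin":0,"hand":0.45},
    {"dx":0,"dy":0,"dz":0,"spin":0,"hand":0.55},
    {"dx":0,"dy":0,"dz":0,"spin":0,"hand":0.65},
  ],
  grip_force=8,
)

```text
t: 18.1
eef_pos: [0.6187, -0.2617, 0.187]
ee_rot: [-0.372, 1.569, -0.306]
force: [-0.5, 0.7, 0.7]
width: 0.0348
```

>>> apply_moves(
  commands=[
    {"dx":0,"dy":0,"dz":0,"spin":0,"hand":0.72},
    {"dx":0,"dy":0,"dz":0,"spin":0,"hand":0.8},
    {"dx":0,"dy":0,"dz":0,"spin":0,"hand":0.8},
    {"dx":0,"dy":0,"dz":0,"spin":0,"hand":0.8},
    {"dx":0,"dy":0,"dz":0,"spin":0,"hand":0.8},
  ],
)

```text
t: 18.73
eef_pos: [0.6185, -0.2617, 0.1867]
ee_rot: [-0.348, 1.569, -0.282]
force: [-1.6, 0.8, 5.6]
width: 0.0237
```

>>> apply_moves(
  commands=[
    {"dx":0,"dy":0,"dz":20,"spin":0,"hand":0.8},
    {"dx":0,"dy":0,"dz":40,"spin":0,"hand":0.8},
    {"dx":-2,"dy":20,"dz":45,"spin":0,"hand":0.8},
    {"dx":-5,"dy":45,"dz":5,"spin":0,"hand":0.8},
    {"dx":-6,"dy":55,"dz":0,"spin":0,"hand":0.8},
  ],
)

```text
t: 19.35
eef_pos: [0.6049, -0.1412, 0.2967]
ee_rot: [0.017, 1.569, 0.081]
force: [0.4, 1.2, -0.7]
width: 0.0236
```

>>> apply_moves(
  commands=[
    {"dx":-6,"dy":60,"dz":0,"spin":0,"hand":0.8},
    {"dx":-6,"dy":60,"dz":0,"spin":0,"hand":0.8},
    {"dx":-6,"dy":60,"dz":0,"spin":0,"hand":0.8},
    {"dx":-6,"dy":60,"dz":0,"spin":0,"hand":0.8},
    {"dx":-6,"dy":50,"dz":0,"spin":0,"hand":0.8},
  ],
)

```text
t: 19.98
eef_pos: [0.5745, 0.1505, 0.2958]
ee_rot: [0.658, 1.57, 0.724]
force: [-0.1, 0.7, -1.0]
width: 0.0237
```

>>> apply_moves(
  commands=[
    {"dx":-2,"dy":32,"dz":0,"spin":0,"hand":0.8},
    {"dx":0,"dy":10.5,"dz":-10,"spin":0,"hand":0.8},
    {"dx":0,"dy":0,"dz":-15,"spin":0,"hand":0.8},
    {"dx":0,"dy":0,"dz":0,"spin":0,"hand":0.8},
    {"dx":0,"dy":0,"dz":0,"spin":0,"hand":0.8},
  ],
)

```text
t: 20.6
eef_pos: [0.5733, 0.1897, 0.2704]
ee_rot: [-2.405, 1.57, -2.34]
force: [-0.1, -0.0, -0.2]
width: 0.0238
```

```bash
python3 - <<'E'
from h import *
s,im=grab('wrist','w8.png'); print(s['t'],s['eef_pos'],s['width'],yawj(s).round(3)); print(status.get_state()['eef_pos'])
im=cv2.convertScaleAbs(im,alpha=1.2)
cv2.imwrite('pics/w8b.png',im[:,:,::-1])
E
```

```text
20.6 [0.57326605 0.18971886 0.27044215] 0.02379788335001216 [[-0.001 -0.064  0.998]
 [-0.001  0.998  0.064]
 [-1.    -0.    -0.001]]
[0.57336009 0.18988522 0.27078994]
```

View pics/w8b.png

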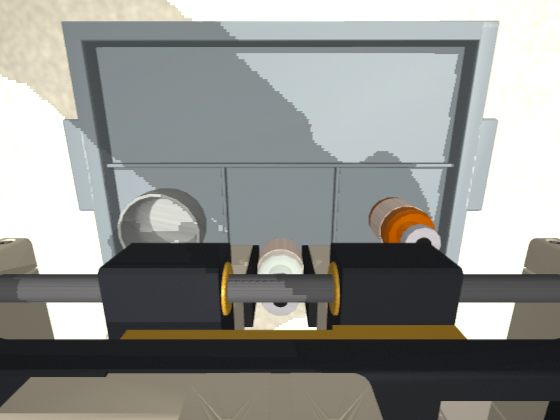

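>>> apply_moves(
  commands=[
    {"dx":0,"dy":0.5,"dz":-30,"spin":0,"hand":0.8},
    {"dx":0,"dy":0,"dz":-30,"spin":0,"hand":0.8},
    {"dx":0,"dy":0,"dz":-15,"spin":0,"hand":0.8},
    {"dx":0,"dy":0,"dz":-5,"spin":0,"hand":0.8},
    {"dx":0,"dy":0,"dz":-2,"spin":0,"hand":0.8},
  ],
)

```text
t: 21.28
eef_pos: [0.5735, 0.1914, 0.1892]
ee_rot: [0.374, 1.57, 0.44]
force: [0.5, 0.1, 0.4]
width: 0.0233
```

>>> apply_moves(
  commands=[
    {"dx":0,"dy":0,"dz":-1,"spin":0,"hand":0.8},
    {"dx":0,"dy":0,"dz":-1,"spin":0,"hand":0.8},
    {"dx":0,"dy":0,"dz":0,"spin":0,"hand":0.8},
    {"dx":0,"dy":0,"dz":0,"spin":0,"hand":0.8},
    {"dx":0,"dy":0,"dz":0,"spin":0,"hand":0.8},
  ],
)

```text
t: 21.9
eef_pos: [0.5733, 0.1916, 0.1877]
ee_rot: [0.412, 1.569, 0.479]
force: [-1.3, -0.2, 6.2]
width: 0.0236
```

>>> apply_moves(
  commands=[
    {"dx":0,"dy":0,"dz":0,"spin":0,"hand":0.7},
    {"dx":0,"dy":0,"dz":0,"spin":0,"hand":0.6},
    {"dx":0,"dy":0,"dz":0,"spin":0,"hand":0.6},
    {"dx":0,"dy":0,"dz":5,"spin":0,"hand":0.6},
    {"dx":0,"dy":0,"dz":20,"spin":0,"hand":0.6},
  ],
)

```text
t: 22.52
eef_pos: [0.5727, 0.191, 0.211]
ee_rot: [-2.62, 1.568, -2.555]
force: [-0.1, 0.5, -0.4]
width: 0.0347
```

>>> apply_moves(
  commands=[
    {"dx":0,"dy":0,"dz":40,"spin":0,"hand":0.6},
    {"dx":0,"dy":0,"dz":40,"spin":0,"hand":0.6},
    {"dx":0,"dy":0,"dz":40,"spin":0,"hand":0.4},
    {"dx":0,"dy":0,"dz":40,"spin":0,"hand":0.2},
    {"dx":0,"dy":0,"dz":20,"spin":0,"hand":0.1},
  ],
)

```text
t: 23.15
eef_pos: [0.5732, 0.1913, 0.3948]
ee_rot: [0.462, 1.567, 0.528]
force: [-0.8, 0.4, -0.3]
width: 0.0593
```

```bash
python3 - <<'E'
from h import *
s,im=grab('wrist','w9.png'); print(s['t'],s['eef_pos'],s['q'],s['width'])
im=cv2.convertScaleAbs(im,alpha=1.2)
cv2.imwrite('pics/w9b.png',im[:,:,::-1])
E
```

```text
23.15 [0.57321072 0.19132171 0.39479117] [ 6.45276143e-01  2.48803566e-01 -1.66924532e-01  4.73805152e-04
 -1.15140338e+00 -2.15028938e+00] 0.059346853627808484
```

View pics/w9b.png

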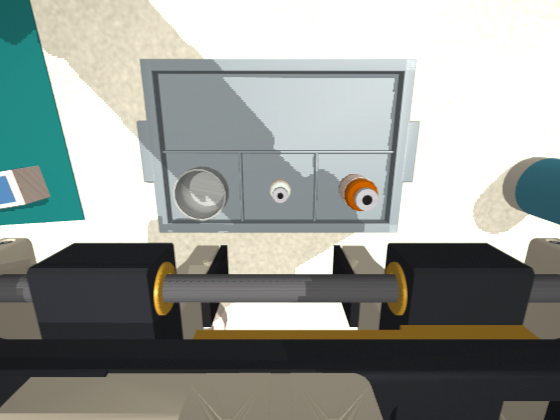

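```bash
python3 - <<'E'
from h import *
im=cv2.imread('pics/w9.png')
cv2.imwrite('pics/w9c.png',cv2.resize(im[130:240,130:420],None,fx=2.7,fy=2.7,interpolation=cv2.INTER_CUBIC))
E
```

```text
(no output)
```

View pics/w9c.png

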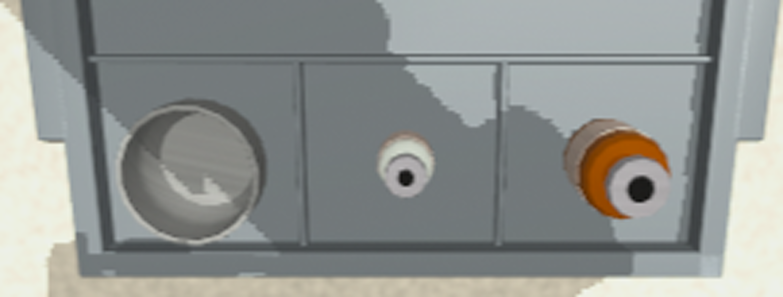

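```bash
python3 - <<'E'
from h import *
d=np.load('pics/w9.png.npy'); s=dict(eef_pos=d[:3],ee_rot=d[3:])
c=np.array([530,188.2]);t=np.radians(3.75);Rm=np.array([[np.cos(t),-np.sin(t)],[np.sin(t),np.cos(t)]])
for k,p,z in (('pot',(190,173),.043),('small',(405,177),.051),('large',(638,188),.066),('T1',(299,60),.012),('T2',(503,60),.012),('w1b',(303,244),.012),('w2b',(499,242),.012),('pocket back R floor',(690,240),.003),('back rim inner L',(110,246),.02)):
    q=px2pt('wrist',np.array(p)/2.7+130,z,s)[0][:2]*1000; print(k,q.round(1),(Rm.T@(q-c)).round(1))
E
```

```text
pot [579.  103.5] [ 43.4 -87.8]
small [573.1 192. ] [43.2  1. ]
large [568.2 282. ] [44.2 91.1]
T1 [532.8 143.2] [ -0.1 -45.1]
T2 [527.  231.8] [-0.2 43.7]
w1b [616.5 147.6] [ 83.7 -46.1]
w2b [609.6 238.1] [82.7 44.6]
pocket back R floor [605.4 329.8] [ 84.5 136.4]
back rim inner L [620.6  61.3] [  82.2 -132.5]
```

>>> apply_moves(
  commands=[
    {"dx":2,"dy":-30,"dz":0,"spin":10,"hand":0.1},
    {"dx":2,"dy":-40,"dz":0,"spin":10,"hand":0.1},
    {"dx":2,"dy":-40,"dz":0,"spin":10,"hand":0.1},
    {"dx":2,"dy":-40,"dz":0,"spin":10,"hand":0.1},
    {"dx":2,"dy":-40,"dz":0,"spin":10,"hand":0.1},
  ],
)

```text
t: 23.82
eef_pos: [0.5828, 0.0001, 0.3917]
ee_rot: [1.245, 1.571, 2.189]
force: [0.3, 0.2, -0.5]
width: 0.0791
```

>>> apply_moves(
  commands=[
    {"dx":2,"dy":-40,"dz":-15,"spin":10,"hand":0.1},
    {"dx":2,"dy":-40,"dz":-20,"spin":10,"hand":0.1},
    {"dx":3,"dy":-38,"dz":-25,"spin":10,"hand":0.1},
    {"dx":4,"dy":-15,"dz":-25,"spin":10,"hand":0.1},
    {"dx":0,"dy":0,"dz":0,"spin":10,"hand":0.1},
  ],
)

```text
t: 24.45
eef_pos: [0.5932, -0.1331, 0.304]
ee_rot: [1.331, 1.566, -3.138]
force: [0.8, 0.0, 0.1]
width: 0.0789
```

>>> apply_moves(
  commands=[
    {"dx":0,"dy":0,"dz":0,"spin":0,"hand":0.1},
    {"dx":0,"dy":0,"dz":0,"spin":0,"hand":0.1},
    {"dx":0,"dy":0,"dz":0,"spin":0,"hand":0.1},
    {"dx":0,"dy":0,"dz":0,"spin":0,"hand":0.1},
    {"dx":0,"dy":0,"dz":0,"spin":0,"hand":0.1},
  ],
)

```text
t: 25.08
eef_pos: [0.5941, -0.1315, 0.3068]
ee_rot: [-1.671, 1.571, 0.14]
force: [-0.1, 0.0, 1.0]
width: 0.0787
```

```bash
python3 - <<'E'
from h import *
s,im=grab('wrist','w10.png'); print(s['t'],s['eef_pos'],s['q'],s['width'],yawj(s).round(3))
im=cv2.convertScaleAbs(im,alpha=1.2)
cv2.imwrite('pics/w10b.png',im[:,:,::-1])
E
```

```text
25.075 [ 0.59405439 -0.13152583  0.30683375] [ 1.02809252e-01  3.29125405e-01 -2.69736942e-01 -1.15309028e-05
 -9.71678687e-01  1.37248520e-01] 0.07870589294575844 [[ 0.    -0.971 -0.238]
 [ 0.    -0.238  0.971]
 [-1.    -0.    -0.   ]]
```

View pics/w10b.png

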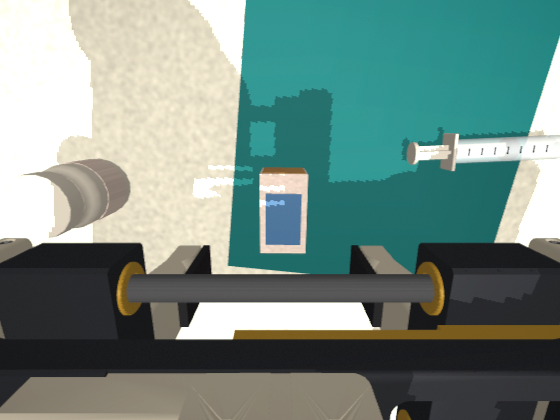

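```bash
python3 - <<'E'
import cv2
im=cv2.imread('pics/w10.png')
cv2.imwrite('pics/w10c.png',cv2.resize(im[160:265,230:340],None,fx=5,fy=5,interpolation=cv2.INTER_CUBIC))
E
```

```text
(no output)
```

View pics/w10c.png

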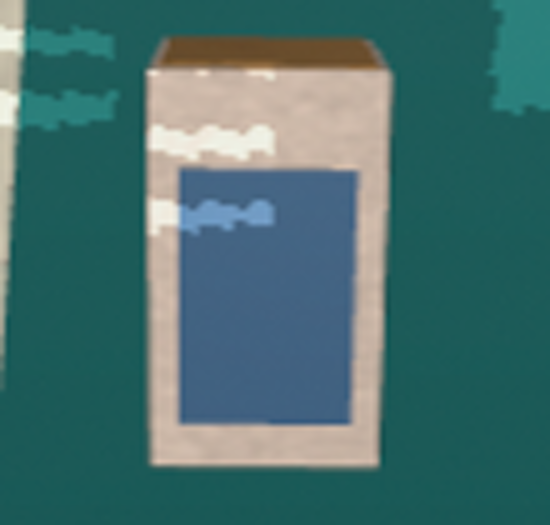

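```bash
python3 - <<'E'
from h import *
d=np.load('pics/w10.png.npy'); s=dict(eef_pos=d[:3],ee_rot=d[3:])
P=np.array([px2pt('wrist',np.array(p)/5+[230,160],.042,s)[0][:2]*1000 for p in((148,70),(391,70),(379,466),(150,466))])
print(P.round(1),P.mean(0))
for i in range(4):
  v=P[(i+1)%4]-P[i]; print(np.linalg.norm(v).round(1),np.degrees(np.arctan2(v[1],v[0])).round(2))
E
```

```text
[[ 619.3 -163.1]
 [ 581.2 -172.4]
 [ 565.2 -105.3]
 [ 603.8  -95.8]] [ 592.38831851 -134.1685382 ]
39.2 -166.24
69.0 103.46
39.8 13.76
69.0 -77.0
```

>>> apply_moves(
  commands=[
    {"dx":-1.5,"dy":-2.5,"dz":-35,"spin":0,"hand":0.1},
    {"dx":0,"dy":0,"dz":-40,"spin":0,"hand":0.1},
    {"dx":0,"dy":0,"dz":-33,"spin":0,"hand":0.1},
    {"dx":0,"dy":0,"dz":0,"spin":0,"hand":0.25},
    {"dx":0,"dy":0,"dz":0,"spin":0,"hand":0.4},
  ],
  grip_force=8,
)

```text
t: 25.75
eef_pos: [0.5933, -0.1341, 0.1998]
ee_rot: [-2.037, 1.57, -0.225]
force: [-0.2, -0.1, 0.6]
width: 0.0643
```

>>> apply_moves(
  commands=[
    {"dx":0,"dy":0,"dz":0,"spin":0,"hand":0.5},
    {"dx":0,"dy":0,"dz":0,"spin":0,"hand":0.55},
    {"dx":0,"dy":0,"dz":0,"spin":0,"hand":0.65},
    {"dx":0,"dy":0,"dz":0,"spin":0,"hand":0.65},
    {"dx":0,"dy":0,"dz":0,"spin":0,"hand":0.65},
  ],
)

```text
t: 26.38
eef_pos: [0.5929, -0.1341, 0.1997]
ee_rot: [-1.879, 1.569, -0.068]
force: [-1.8, 0.2, 7.0]
width: 0.0399
```

>>> apply_moves(
  commands=[
    {"dx":0,"dy":0,"dz":20,"spin":0,"hand":0.65},
    {"dx":0,"dy":0,"dz":40,"spin":0,"hand":0.65},
    {"dx":-7,"dy":25,"dz":40,"spin":-2,"hand":0.65},
    {"dx":-12,"dy":45,"dz":0,"spin":-2,"hand":0.65},
    {"dx":-15,"dy":55,"dz":0,"spin":-2,"hand":0.65},
  ],
)

```text
t: 27.0
eef_pos: [0.5582, -0.0085, 0.2994]
ee_rot: [-1.367, 1.569, 0.337]
force: [0.9, 1.5, 0.3]
width: 0.0403
```

>>> apply_moves(
  commands=[
    {"dx":-15,"dy":55,"dz":0,"spin":-2,"hand":0.65},
    {"dx":-15,"dy":55,"dz":0,"spin":-2,"hand":0.65},
    {"dx":-15,"dy":55,"dz":0,"spin":0,"hand":0.65},
    {"dx":-15,"dy":55,"dz":0,"spin":0,"hand":0.65},
    {"dx":-13,"dy":45,"dz":0,"spin":0,"hand":0.65},
  ],
)

```text
t: 27.62
eef_pos: [0.4847, 0.2578, 0.2989]
ee_rot: [-0.81, 1.57, 0.827]
force: [0.7, -0.2, -1.0]
width: 0.0398
```

>>> apply_moves(
  commands=[
    {"dx":-5,"dy":17,"dz":0,"spin":0,"hand":0.65},
    {"dx":0,"dy":3,"dz":-20,"spin":0,"hand":0.65},
    {"dx":0,"dy":0,"dz":0,"spin":0,"hand":0.65},
    {"dx":0,"dy":0,"dz":0,"spin":0,"hand":0.65},
    {"dx":0,"dy":0,"dz":0,"spin":0,"hand":0.65},
  ],
)

```text
t: 28.25
eef_pos: [0.4809, 0.2754, 0.2794]
ee_rot: [-0.898, 1.57, 0.738]
force: [-0.1, -0.3, 0.0]
width: 0.04
```

```bash
python3 - <<'E'
from h import *
s,im=grab('wrist','w11.png'); print(s['t'],s['eef_pos'],s['width'],yawj(s).round(3))
im=cv2.convertScaleAbs(im,alpha=1.2)
cv2.imwrite('pics/w11b.png',im[:,:,::-1])
s,im=grab('side','s11.png')
E
```

```text
28.25 [0.48093042 0.27541222 0.27937259] 0.03999537198433786 [[ 0.001 -0.998 -0.065]
 [ 0.001 -0.065  0.998]
 [-1.    -0.001  0.001]]
```

View pics/w11b.png

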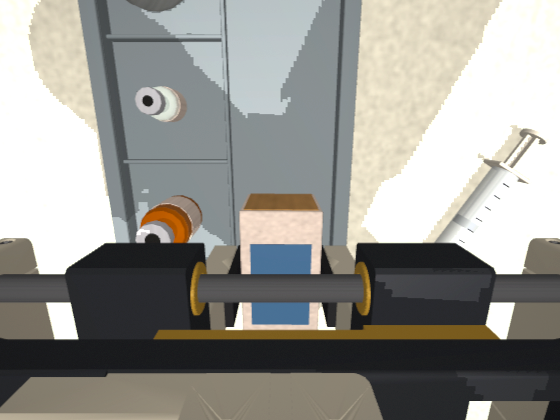

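View pics/s11.png

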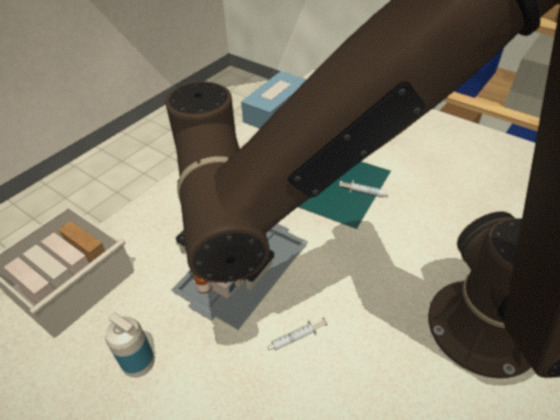

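```bash
python3 - <<'E'
from h import *
im=cv2.imread('pics/w11.png')
cv2.imwrite('pics/w11c.png',cv2.resize(im[20:190,80:370],None,fx=2.7,fy=2.7,interpolation=cv2.INTER_CUBIC))
E
```

```text
(no output)
```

View pics/w11c.png

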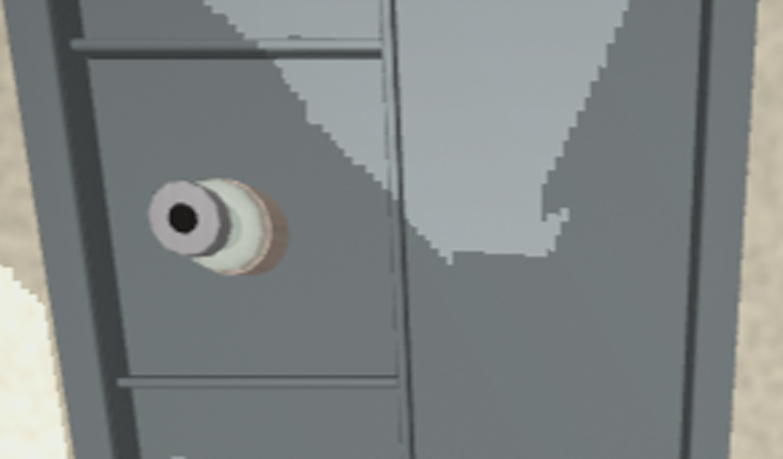

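```bash
python3 - <<'E'
from h import *
d=np.load('pics/w11.png.npy'); s=dict(eef_pos=d[:3],ee_rot=d[3:])
c=np.array([530,188.2]);t=np.radians(3.75);Rm=np.array([[np.cos(t),-np.sin(t)],[np.sin(t),np.cos(t)]])
for k,p,z in (('div',(404,382),.012),('div2',(388,47),.012),('front floor',(685,380),.003),('front floor2',(699,47),.003),('T wall -',(385,45),.012),('T wall +',(400,382),.012)):
    q=px2pt('wrist',np.array(p)/2.7+[80,20],z,s)[0][:2]*1000; print(k,q.round(1),(Rm.T@(q-c)).round(1))
print(c+Rm@[-43.5,91], Rm.T@(d[:2]*1000-c))
print('small',Rm.T@(px2pt('wrist',np.array([182,218])/2.7+[80,20],.051,s)[0][:2]*1000-c))
E
```

```text
div [525.2 232. ] [-1.9 44. ]
div2 [531.3 142.8] [ -1.7 -45.4]
front floor [439.8 226.8] [-87.5  44.4]
front floor2 [446.3 134.9] [-87.  -47.7]
T wall - [532.1 142.3] [ -0.9 -45.9]
T wall + [526.4 232.1] [-0.7 44. ]
[480.64145208 276.16012589] [-43.26056318  90.2347915 ]
small [42.80763678  1.04963208]
```

>>> apply_moves(
  commands=[
    {"dx":-0.5,"dy":0.5,"dz":-30,"spin":0,"hand":0.65},
    {"dx":0,"dy":0,"dz":-30,"spin":0,"hand":0.65},
    {"dx":0,"dy":0,"dz":-12,"spin":0,"hand":0.65},
    {"dx":0,"dy":0,"dz":-4,"spin":0,"hand":0.65},
    {"dx":0,"dy":0,"dz":-1,"spin":0,"hand":0.65},
  ],
)

```text
t: 28.98
eef_pos: [0.4804, 0.2766, 0.2023]
ee_rot: [-0.952, 1.57, 0.684]
force: [0.1, -0.4, 0.4]
width: 0.0398
```

>>> apply_moves(
  commands=[
    {"dx":0,"dy":0,"dz":-1,"spin":0,"hand":0.65},
    {"dx":0,"dy":0,"dz":-1,"spin":0,"hand":0.65},
    {"dx":0,"dy":0,"dz":0,"spin":0,"hand":0.65},
    {"dx":0,"dy":0,"dz":0,"spin":0,"hand":0.65},
    {"dx":0,"dy":0,"dz":0,"spin":0,"hand":0.65},
  ],
)

```text
t: 29.6
eef_pos: [0.4803, 0.2765, 0.2005]
ee_rot: [-0.919, 1.57, 0.718]
force: [-2.2, -0.4, 5.3]
width: 0.0398
```

>>> apply_moves(
  commands=[
    {"dx":0,"dy":0,"dz":0,"spin":0,"hand":0.5},
    {"dx":0,"dy":0,"dz":0,"spin":0,"hand":0.4},
    {"dx":0,"dy":0,"dz":0,"spin":0,"hand":0.4},
    {"dx":0,"dy":0,"dz":5,"spin":0,"hand":0.4},
    {"dx":0,"dy":0,"dz":30,"spin":0,"hand":0.4},
  ],
)

```text
t: 30.22
eef_pos: [0.4796, 0.2758, 0.2336]
ee_rot: [2.317, 1.567, -2.33]
force: [-0.6, -0.4, 0.0]
width: 0.0525
```

>>> apply_moves(
  commands=[
    {"dx":0,"dy":0,"dz":45,"spin":0,"hand":0.4},
    {"dx":0,"dy":-30,"dz":40,"spin":0,"hand":0.4},
    {"dx":0,"dy":-50,"dz":10,"spin":-8,"hand":0.4},
    {"dx":0,"dy":-55,"dz":0,"spin":-8,"hand":0.4},
    {"dx":0,"dy":-55,"dz":0,"spin":-8,"hand":0.4},
  ],
)

```text
t: 30.85
eef_pos: [0.4797, 0.0848, 0.3304]
ee_rot: [-0.675, 1.57, 0.539]
force: [1.5, -0.9, 0.3]
width: 0.0524
```

>>> apply_moves(
  commands=[
    {"dx":-5,"dy":-55,"dz":0,"spin":-10,"hand":0.4},
    {"dx":-10,"dy":-55,"dz":0,"spin":-10,"hand":0.4},
    {"dx":-10,"dy":-55,"dz":0,"spin":-10,"hand":0.4},
    {"dx":-10,"dy":-55,"dz":0,"spin":-10,"hand":0.45},
    {"dx":-10,"dy":-50,"dz":-10,"spin":-8,"hand":0.5},
  ],
)

```text
t: 31.48
eef_pos: [0.4347, -0.1855, 0.3207]
ee_rot: [-0.458, 1.568, -0.083]
force: [0.8, -1.0, -1.6]
width: 0.0453
```

>>> apply_moves(
  commands=[
    {"dx":-5,"dy":-35,"dz":-20,"spin":-5.4,"hand":0.5},
    {"dx":-3.5,"dy":-9,"dz":-20,"spin":0,"hand":0.5},
    {"dx":0,"dy":0,"dz":0,"spin":0,"hand":0.5},
    {"dx":0,"dy":0,"dz":0,"spin":0,"hand":0.5},
    {"dx":0,"dy":0,"dz":0,"spin":0,"hand":0.5},
  ],
)

```text
t: 32.1
eef_pos: [0.4271, -0.2271, 0.2807]
ee_rot: [-0.442, 1.569, -0.155]
force: [0.4, 0.4, 0.3]
width: 0.044
```

```bash
python3 - <<'E'
from h import *
s,im=grab('wrist','w12.png'); print(s['t'],s['eef_pos'],s['q'],s['width'],yawj(s).round(3))
im=cv2.convertScaleAbs(im,alpha=1.2)
cv2.imwrite('pics/w12b.png',im[:,:,::-1])
s,im=grab('top','t12.png')
im=cv2.convertScaleAbs(im,alpha=1.6)
cv2.imwrite('pics/t12b.png',cv2.resize(im[170:320,150:420,::-1],None,fx=2.5,fy=2.5,interpolation=cv2.INTER_CUBIC))
E
```

```text
32.1 [ 0.42714655 -0.22713907  0.28066966] [-8.10169022e-02  1.67516079e-01 -5.68964939e-01  1.74447877e-04
 -8.32584561e-01 -1.20287756e+00] 0.04404262036113035 [[ 0.002 -0.283  0.959]
 [-0.     0.959  0.283]
 [-1.    -0.001  0.002]]
```

View pics/w12b.png

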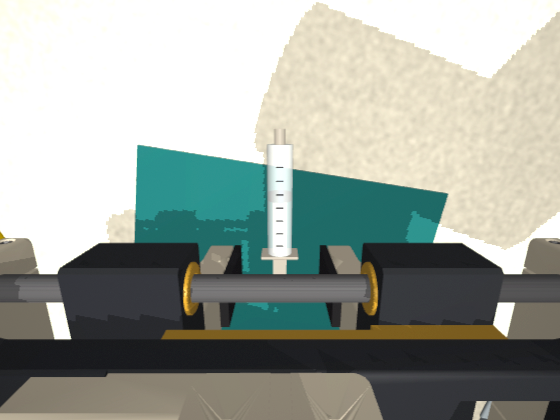

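View pics/t12b.png

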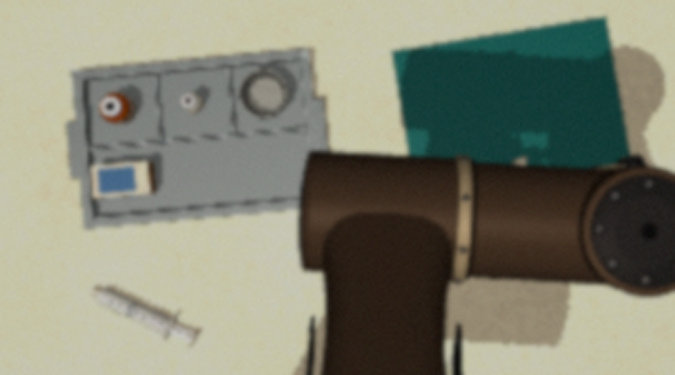

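The two syringe look-alikes are now at (365,253) on the mat, where the gripper is, and (208,294) on the counter left of it. The one on the mat fits "farthest right". I'll confirm it in an enlarged crop with the measurement.

```bash
python3 - <<'E'
from h import *
d=np.load('pics/w12.png.npy'); s=dict(eef_pos=d[:3],ee_rot=d[3:])
im=cv2.imread('pics/w12.png'); cv2.imwrite('pics/w12c.png',cv2.resize(im[110:275,220:340],None,fx=3.5,fy=3.5,interpolation=cv2.INTER_CUBIC))
x=np.array([.959,.283]) # tool z dir
for k,p,z in (('tip',(279.5,129),.0125),('front',(279.5,144.5),.0125),('wing',(279.5,254),.0125)):
    q=px2pt('wrist',p,z,s)[0][:2]*1000; print(k,q.round(1),'along tool z',((q-d[:2]*1000)@x).round(1),'lat',((q-d[:2]*1000)@[-.283,.959]).round(1))
E
```

```text
tip [ 359.3 -247.7] along tool z -70.9 lat -0.5
front [ 370.7 -244.4] along tool z -59.0 lat -0.5
wing [ 461.2 -217.7] along tool z 35.3 lat -0.6
```

View pics/w12c.png

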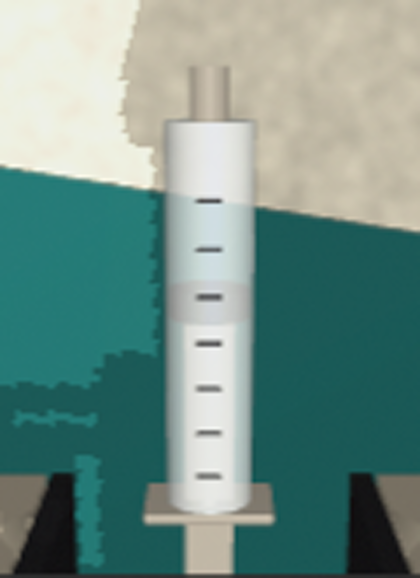

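>>> apply_moves(
  commands=[
    {"dx":0,"dy":0,"dz":-40,"spin":0,"hand":0.5},
    {"dx":0,"dy":0,"dz":-35,"spin":0,"hand":0.5},
    {"dx":0,"dy":0,"dz":-15,"spin":0,"hand":0.5},
    {"dx":0,"dy":0,"dz":-7,"spin":0,"hand":0.5},
    {"dx":0,"dy":0,"dz":0,"spin":0,"hand":0.6},
  ],
  grip_force=8,
)

```text
t: 32.83
eef_pos: [0.4268, -0.2275, 0.1828]
ee_rot: [-2.563, 1.571, -2.276]
force: [0.9, 0.0, 0.6]
width: 0.0383
```

>>> apply_moves(
  commands=[
    {"dx":0,"dy":0,"dz":0,"spin":0,"hand":0.7},
    {"dx":0,"dy":0,"dz":0,"spin":0,"hand":0.78},
    {"dx":0,"dy":0,"dz":0,"spin":0,"hand":0.85},
    {"dx":0,"dy":0,"dz":0,"spin":0,"hand":0.85},
    {"dx":0,"dy":0,"dz":0,"spin":0,"hand":0.85},
  ],
)

```text
t: 33.45
eef_pos: [0.4269, -0.2277, 0.1833]
ee_rot: [-0.468, 1.57, -0.182]
force: [0.9, 1.8, 6.5]
width: 0.0207
```

>>> apply_moves(
  commands=[
    {"dx":0,"dy":0,"dz":20,"spin":0,"hand":0.85},
    {"dx":0,"dy":0,"dz":40,"spin":0,"hand":0.85},
    {"dx":5,"dy":25,"dz":40,"spin":5,"hand":0.85},
    {"dx":8,"dy":45,"dz":0,"spin":8,"hand":0.85},
    {"dx":8,"dy":50,"dz":0,"spin":9,"hand":0.85},
  ],
)

```text
t: 34.08
eef_pos: [0.4476, -0.1068, 0.2834]
ee_rot: [-0.428, 1.569, 0.245]
force: [0.2, 0.4, -0.7]
width: 0.0209
```

>>> apply_moves(
  commands=[
    {"dx":9,"dy":50,"dz":0,"spin":10,"hand":0.85},
    {"dx":9,"dy":50,"dz":0,"spin":10,"hand":0.85},
    {"dx":9,"dy":50,"dz":0,"spin":10,"hand":0.85},
    {"dx":9,"dy":50,"dz":0,"spin":10,"hand":0.85},
    {"dx":5,"dy":30,"dz":0,"spin":10,"hand":0.85},
  ],
)

```text
t: 34.7
eef_pos: [0.4887, 0.1245, 0.2827]
ee_rot: [-0.957, 1.57, 0.592]
force: [-0.5, -0.5, -1.6]
width: 0.0205
```

>>> apply_moves(
  commands=[
    {"dx":0,"dy":18.5,"dz":-10,"spin":5.3,"hand":0.85},
    {"dx":0,"dy":0,"dz":-20,"spin":0,"hand":0.85},
    {"dx":0,"dy":0,"dz":0,"spin":0,"hand":0.85},
    {"dx":0,"dy":0,"dz":0,"spin":0,"hand":0.85},
    {"dx":0,"dy":0,"dz":0,"spin":0,"hand":0.85},
  ],
)

```text
t: 35.33
eef_pos: [0.4888, 0.1407, 0.2534]
ee_rot: [-1.06, 1.57, 0.574]
force: [-0.3, 0.1, -0.1]
width: 0.0212
```

```bash
python3 - <<'E'
from h import *
s,im=grab('wrist','w13.png'); print(s['t'],s['eef_pos'],s['width'],yawj(s).round(3))
im=cv2.convertScaleAbs(im,alpha=1.2)
cv2.imwrite('pics/w13b.png',im[:,:,::-1])
E
```

```text
35.325 [0.48882326 0.14068235 0.25344768] 0.021181727539680766 [[ 0.001 -0.998 -0.064]
 [ 0.001 -0.064  0.998]
 [-1.    -0.001  0.001]]
```

View pics/w13b.png

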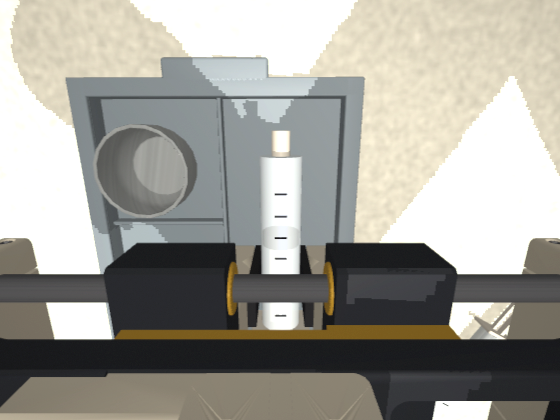

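>>> apply_moves(
  commands=[
    {"dx":0,"dy":0,"dz":-30,"spin":0,"hand":0.85},
    {"dx":0,"dy":0,"dz":-25,"spin":0,"hand":0.85},
    {"dx":0,"dy":0,"dz":-8,"spin":0,"hand":0.85},
    {"dx":0,"dy":0,"dz":-3,"spin":0,"hand":0.85},
    {"dx":0,"dy":0,"dz":-1,"spin":0,"hand":0.85},
  ],
)

```text
t: 36.0
eef_pos: [0.4889, 0.141, 0.1863]
ee_rot: [-1.076, 1.57, 0.559]
force: [1.0, 0.3, -0.9]
width: 0.0205
```

>>> apply_moves(
  commands=[
    {"dx":0,"dy":0,"dz":-1,"spin":0,"hand":0.85},
    {"dx":0,"dy":0,"dz":-1,"spin":0,"hand":0.85},
    {"dx":0,"dy":0,"dz":0,"spin":0,"hand":0.85},
    {"dx":0,"dy":0,"dz":0,"spin":0,"hand":0.85},
    {"dx":0,"dy":0,"dz":0,"spin":0,"hand":0.85},
  ],
)

```text
t: 36.62
eef_pos: [0.4888, 0.141, 0.1843]
ee_rot: [-1.11, 1.57, 0.525]
force: [-1.3, 0.3, 6.6]
width: 0.0204
```

Contact at 6.6 N. I'll release it narrowly and rise straight up.

>>> apply_moves(
  commands=[
    {"dx":0,"dy":0,"dz":0,"spin":0,"hand":0.7},
    {"dx":0,"dy":0,"dz":0,"spin":0,"hand":0.63},
    {"dx":0,"dy":0,"dz":0,"spin":0,"hand":0.63},
    {"dx":0,"dy":0,"dz":5,"spin":0,"hand":0.63},
    {"dx":0,"dy":0,"dz":25,"spin":0,"hand":0.63},
  ],
)

```text
t: 37.25
eef_pos: [0.4881, 0.1405, 0.213]
ee_rot: [2.121, 1.568, -2.528]
force: [-0.0, 0.9, -0.4]
width: 0.0322
```

>>> apply_moves(
  commands=[
    {"dx":0,"dy":0,"dz":50,"spin":0,"hand":0.5},
    {"dx":0,"dy":0,"dz":50,"spin":0,"hand":0.3},
    {"dx":0,"dy":15,"dz":50,"spin":-8,"hand":0.2},
    {"dx":20,"dy":20,"dz":30,"spin":-10,"hand":0},
    {"dx":20,"dy":10,"dz":20,"spin":-10,"hand":0},
  ],
)

```text
t: 37.88
eef_pos: [0.5289, 0.1865, 0.4164]
ee_rot: [-0.505, 1.568, 0.636]
force: [0.6, -0.1, -0.5]
width: 0.0766
```

>>> apply_moves(
  commands=[
    {"dx":20,"dy":5,"dz":20,"spin":-10,"hand":0},
    {"dx":20,"dy":0,"dz":10,"spin":-10,"hand":0},
    {"dx":20,"dy":0,"dz":0,"spin":-10,"hand":0},
    {"dx":10,"dy":0,"dz":0,"spin":-10,"hand":0},
    {"dx":0,"dy":0,"dz":0,"spin":-10,"hand":0},
  ],
)

```text
t: 38.5
eef_pos: [0.5991, 0.1907, 0.4433]
ee_rot: [-2.841, 1.57, -2.574]
force: [-0.1, -0.6, -0.2]
width: 0.0878
```

>>> apply_moves(
  commands=[
    {"dx":0,"dy":0,"dz":0,"spin":-10,"hand":0},
    {"dx":0,"dy":0,"dz":0,"spin":-2,"hand":0},
    {"dx":0,"dy":0,"dz":0,"spin":0,"hand":0},
    {"dx":0,"dy":0,"dz":0,"spin":0,"hand":0},
    {"dx":0,"dy":0,"dz":0,"spin":0,"hand":0},
  ],
)

```text
t: 39.12
eef_pos: [0.5985, 0.1908, 0.4437]
ee_rot: [0.725, 1.571, 0.79]
force: [-0.3, -0.7, 1.0]
width: 0.0876
```

```bash
python3 - <<'E'
from h import *
s,im=grab('wrist','w14.png'); print(s['t'],s['eef_pos'],s['width'],yawj(s).round(3))
cv2.imwrite('pics/w14c.png',cv2.resize(im[20:260,130:430,::-1],None,fx=2.5,fy=2.5,interpolation=cv2.INTER_CUBIC))
E
```

```text
39.125 [0.59852548 0.19083053 0.44372543] 0.0876241368143866 [[ 0.    -0.065  0.998]
 [ 0.     0.998  0.065]
 [-1.     0.     0.   ]]
```

View pics/w14c.png

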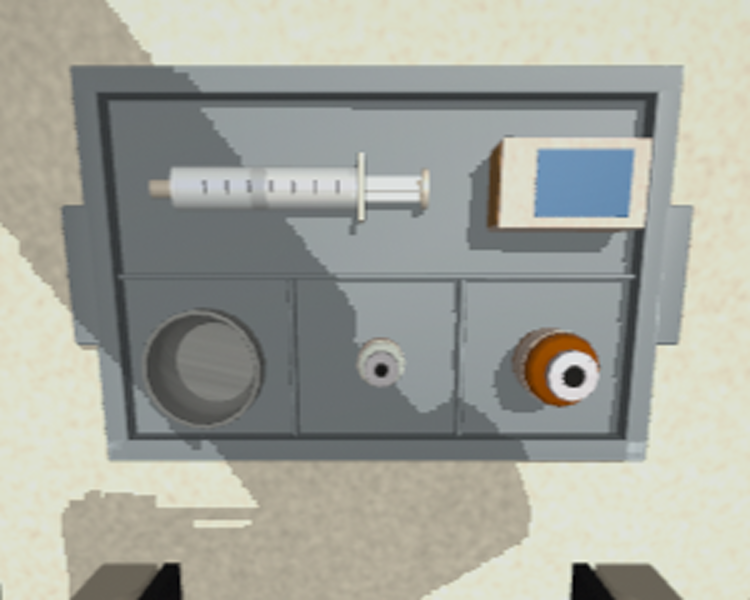

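```bash
python3 - <<'E'
from h import *
d=np.load('pics/w14.png.npy'); s=dict(eef_pos=d[:3],ee_rot=d[3:])
f=lambda p,z: px2pt('wrist',np.array(p)/2.5+[130,20],z,s)[0][:2]*1000
C=np.array([f(p,.02) for p in ((70,66),(684,66),(646,459),(110,460))]); c=C.mean(0); v=C[1]-C[0]+C[2]-C[3]; t=np.arctan2(-v[0],v[1]); print(c,np.degrees(t))
c2=np.array([529.5,188.]);Rm=np.array([[np.cos(t),-np.sin(t)],[np.sin(t),np.cos(t)]])
g=lambda p,z:(Rm.T@(f(p,z)-c2)).round(1)
print('pot',g((204,367),.043),'small',g((380,369),.051),'large',g((574,376),.066))
print('carton',np.mean([g(p,.043) for p in((503,138),(652,138),(643,229),(501,228))],0))
a,b=g((149,188),.0135),g((426,188),.0135);print('syr tip,thumb',a,b,(a+b)/2)
print('T',g((292,278),.012),g((460,278),.012))
E
python3 - <<'E'
import sys; sys.path.insert(0,'.')
from h import *
s,im=grab('top','tF.png')
import os
a=cv2.imread('pics/top0.png') if os.path.exists('pics/top0.png') else None
E
ls pics/tF.png pics 2>/dev/null | head -3
```

```text
[529.4270736  187.83325336] 3.7960638688243593
pot [ 43.6 -87. ] small [43.6  0.9] large [45.1 92.3]
carton [-41.9   92.35]
syr tip,thumb [ -43.2 -115.9] [-43.   24.4] [-43.1  -45.75]
T [  0.9 -45. ] [ 1.  43.1]
pics/tF.png

pics:
```

```bash
python3 - <<'E'
from h import *
a=cv2.imread('pics/top0.png').astype(int);b=cv2.imread('pics/tF.png').astype(int)
d=(abs(a-b).max(2)).clip(0,255).astype(np.uint8)
for k,(x,y,r) in dict(bin=(462,210,24),pump=(118,220,18),tape=(257,148,14),jar=(325,143,14),syr2=(208,294,25),box=(425,100,45)).items():
    print(k,'mean diff',d[y-r:y+r,x-r:x+r].mean().round(1),'p95',np.percentile(d[y-r:y+r,x-r:x+r],95))
cv2.imwrite('pics/tFb.png',cv2.convertScaleAbs(b.astype(np.uint8),alpha=1.6))
E
python3 -c "
from h import *
s,im=grab('side','sF.png')"
```

```text
bin mean diff 24.4 p95 57.0
pump mean diff 46.1 p95 85.0
tape mean diff 14.1 p95 26.0
jar mean diff 24.6 p95 27.0
syr2 mean diff 25.8 p95 28.0
box mean diff 22.7 p95 27.0
```

View pics/tFb.png

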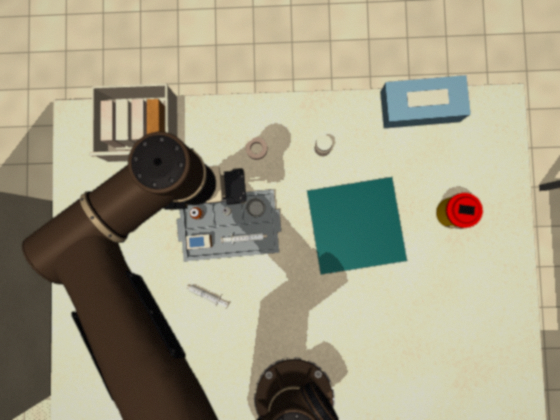

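View pics/sF.png

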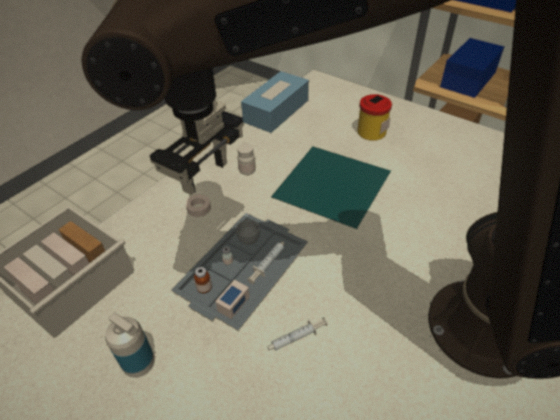

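The side view shows all five items in the tray. The bin (462,210), tape (257,148), jar (325,143), pump bottle and second syringe (208,294) are at their starting pixels. The robot is well clear, so I'm handing in.

```bash
python3 -c "
from station import arm
print(arm.job_done())"
```

```text
the job is handed in; nothing more can be done
None
```

The drug tray is laid out as asked and handed in after about 39 s. I placed the pot, large vial, small vial, carton and syringe in that order. Each was lowered onto the tray floor until I felt contact (at most about 9 N), then released.

| Item | Measured in tray frame (x, y mm) | Target (mm) |
|---|---|---|
| Pot | 43.6, −87 | 43.5, −91 |
| Small vial | 43.6, 1 | 43.5, 0 |
| Large vial | 45, 92 | 43.5, 91 |
| Carton (label up, lengthwise) | −42, 92 | −43.5, 91 |
| Syringe middle | −43, −46 | −43.5, −45.5 |

- **Measurement error:** the final wrist view fixes these to about 2 mm.
- **Pot off-centre:** by that view it stands 3–4 mm off the middle of its pocket, towards the small vial. The gripper's own readings suggest only 1–2 mm. I left it there because there was ample clearance.
- **Other things on the counter:** the bin, tape roll, jar, pump bottle and second syringe are where they started, judged by eye in the top and side views. A pixel comparison with the starting picture proved nothing, because my check read the pictures at different brightness from the changed shadows and arm position.

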